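# Air the germinating beans and log them on the tally counter

### The job

Air the bean dish: take its lid by the orange handle and tip that edge up about 3 cm, the opposite edge staying down on the dish, keep it open for a second, then set the lid back flat and centred and let go. Then log the three beans by pushing the tally counter's red lever fully down exactly three times, letting it spring right back up each time. Leave the dish and the other things on the bench where they stand.

Things in the scene. Friction and masses are not known exactly. Their poses are not given: they have to be found in the camera images.
- dish: Round clear glass dish, 120 mm outside diameter, 24 mm high, walls 3 mm, loose on the bench, about 0.45 kg, with three brown beans on white paper inside. Origin: centre of its underside; z up, its rim is at z = 24 mm. Its -x axis points roughly towards the robot, on the side where the lid's handle stands.
- lid: Shallow clear lid with a white edge line, loose, about 0.14 kg, laid over the dish: a plate 132 mm across and 3 mm thick, with a skirt hanging 10 mm below it (inside diameter 127 mm, so 3.5 mm play round the dish). Origin: centre of the plate's underside, which rests on the dish rim, 24 mm above the dish's origin; z up. Tipped up by its handle (on its -x side) it pivots on the far rim of the dish.
- lid_grip (a point): Mid-point of the orange lid handle, a straight bar 24 mm (radial) by 16 mm (along the lid's y). It starts on the plate's top at (-50, 0, 3) mm in the lid's frame and runs 55 mm up and outwards along (-0.574, 0, 0.819), i.e. leaning 35 degrees. This point is 33 mm along it, at (-69, 0, 30) mm. Grip it across the 16 mm, the tool tilted along the bar.
- lid_near (a point): Edge of the lid below the handle: underside of the plate at its rim, (-66, 0, 0) mm in the lid's frame. This edge is to be tipped up.
- lid_far (a point): Edge of the lid opposite the handle, (66, 0, 0) mm in the lid's frame. It stays down on the dish.
- lamp: Fixed white ring lamp above the dish. Origin on the bench, roughly under the dish's centre. A level ring (circle of 57 mm radius, tube 20 mm thick) is centred at x = 22 mm, 240 mm above the bench: a gripper coming straight down on the handle would strike it. Post and round base (radius 48 mm) at x = 175 mm, beyond the dish.
- counter: Blue desk tally counter, fixed: housing 80 x 60 mm and 70 mm high on a 130 x 85 x 6 mm foot; its striped count drum stands a few mm out of the top. Origin: on the bench below the lever's hinge, which is 45 mm up, along the counter's y. The red lever sticks out on the -x side, roughly towards the robot.
- lever_pad (a point): Centre of the upper face of the red pad (34 x 34 mm, 10 mm thick) at the lever's end, 88 mm from the hinge; at rest about 67 mm above the bench; it moves with the lever.
- lever (a joint): Lever angle: 0 up (pad 0.20 rad above level), 0.40 rad fully down against its stop (pad 0.20 rad below level, about 35 mm lower, its upper face about 32 mm above the bench). A spring lifts it: about 4 N at the pad to start, 10 N at the bottom. A stroke counts when the lever goes down past about 0.37 and is then let back up to 0.
- count (a joint): Count drum angle: 0 at the start (within 0.02), grows by 0.262 rad (one click) with each full stroke and stays while the lever springs back. Three clicks: about 0.77.
- tape: Bystander: roll of white tape lying flat, 90 mm across, 20 mm high. Origin: centre of its underside.
- wash_bottle: Bystander: white wash bottle, 64 mm across, 170 mm high. Origin: centre of its underside.
- magnifier: Bystander: magnifying glass lying flat, lens frame 80 mm across, black handle 100 mm long towards its -x. Origin: under the lens centre.
Things that resemble listed ones, but are neither listed nor needed, are in the scene too. Of the things shaped like the lid, the clear one is meant. What is shaped like the counter but turquoise is not meant.

How it is judged:
On the way, in this order (a step that is already met when the one before it is completed fails the run):
1. the lid's handle edge is held 18 mm or more above the rim, the far edge staying within 12 mm of it, for 0.7 s (z of lid_near in the frame of dish above 0.042 m and z of lid_far in the frame of dish below 0.036 m), for 0.7 s.
2. the lid is back flat, centred on the dish and let go (horizontal distance between lid and dish below 0.006 m and z of lid in the frame of dish below 0.027 m and z of each of lid_near, lid_far in the frame of dish below 0.028 m and contact force between the fingers and lid below 0.1 N), for 0.2 s.
3. the drum has turned 1 click and the lever is back up (value of joint count above 0.1309 rad and value of joint lever below 0.06 rad), for 0.1 s.
4. the drum has turned 2 clicks and the lever is back up (value of joint count above 0.3927 rad and value of joint lever below 0.06 rad), for 0.1 s.
5. the drum has turned 3 clicks and the lever is back up (value of joint count above 0.6545 rad and value of joint lever below 0.06 rad), for 0.1 s.
At the end, for the whole second after the job is handed in: The lid lies flat on the dish (its centre within 6 mm of the dish's, every edge down within 4 mm) and is let go; the count drum shows exactly three clicks (0.65 to 0.92 rad) and the lever is up; the dish stands upright within 30 mm of its start (all of step 2 and all of step 5 and value of joint count below 0.9163 rad and distance of dish from where it was at the start of the episode below 0.03 m and angle between dish's own z axis and vertical below 0.05 rad and linear speed of lid below 0.01 m/s); the robot touches nothing.
It fails at once if the lid is lifted right off: its far edge more than 25 mm above the rim (z of lid_far in the frame of dish above 0.049 m).
It fails at once if the lid is thrown wide open: its handle edge more than 80 mm above the rim (z of lid_near in the frame of dish above 0.104 m).
It fails at once if more than three clicks are counted (value of joint count above 0.94248 rad).
It fails at once if the dish is shoved more than 40 mm or tipped (distance of dish from where it was at the start of the episode above 0.04 m or angle between dish's own z axis and vertical above 0.2 rad).
It fails at once if a bystander is moved more than 30 mm (distance of any of tape, wash_bottle, magnifier from where it was at the start of the episode above 0.03 m).
It also fails if it takes over 67 s, if anything falls off the work surface, if the arm or the gripper's body presses on something with over 40 N, if the wrist force passes 120 N, or if a joint passes its speed limit or range.

### The arm

A 6-joint arm with a two-finger parallel gripper is mounted at the origin on the work surface. World frame = base frame: x ahead of the robot, y to its left, z up, the work surface at z = 0. Lengths are in m, angles in rad, forces in N, time in s.
With the tool pointing down it reaches from about 0.35 to 0.85 m from the base axis. Payload 8.1 kg.
Tool frame: the origin (TCP) lies on the centre line of the jaws, within the pads' length; the fingertips stand 19 mm ahead of it and the grasp point (between the pads) is the TCP (robot.tips_ahead is the distance from the TCP to the fingertips, in m); y points along the fingers, z is the direction in which the jaws open and shut, and the axes are right-handed (so a half turn about y gives the same grasp; the last joint's range is limited). The gripper opens to 93 mm and grips with 3 to 60 N. Pads are 15 mm wide; open, the fingers measure 128 mm over their backs; the gripper's body (75 mm by 188 mm) begins 65 mm behind the grasp point.
Start: joints at [-1.383, 0.13, 1.488, -0, 1.523, -0.085], TCP at [0.162, -0.578, 0.238] pointing down, gripper open.
Joint ranges: [-2.96, 2.96], [-0.89, 2.26], [0.02, 2.5], [-1.34, 4.48], [0, 2.73], [-2.66, 2.66]. Speed limits (rad/s): [2.39, 2.39, 2.79, 3.14, 3.14, 3.14].

### API

Orientations are given as a rotation vector (axis times angle).
In Python, from plant import robot, imaging, models gives the robot as it stands.
- The arm moves only by the tool carry_out, never from a script. Its argument "motion" is one flat list of numbers, 7 for each row, row after row: the shift along the tool's x, y, z in m, then the turn, a rotation vector about the tool's x, y, z in degrees, then the opening, from -1 (shut) to 1 (fully open). A call has exactly 5 rows; each row shifts and turns the pose as measured when the row begins, along the tool's axes as they then stand; what a row does not reach is not made up. A row lasts 1/10 s, in which the tool goes at most 50 mm and 8.59 degrees, less where a joint would pass 70% of its speed; a pose out of reach is approached as far as the arm can. A call is refused whole if a number of a shift passes 0.05 or a number of a turn 8.59, either way. A call with a gripper value outside its range is refused whole. The fingers move at their own pace and stop on an object; "squeeze" is the grip in N (left out, the last holds). Time passes only in rows, so rows that do not move let the fingers close, or fill a call up. It gives the time, the measured TCP pose, the force and the opening at its end, in the units of the state.
- robot.read_state(): the state, without advancing time (a new reading comes with each control period).
- imaging.read_camera(name): name is "scene" or "top"; returns the picture (384x512x3 uint8, blue, green, red); there is no depth.
- imaging.camera_model(name): a dict with "K" (3x3 intrinsics, pixels), "position" and "orientation" of the camera in the world. Camera axes: x right, y down, z forward; pixel columns grow to the right and rows downward; lengths in m; the calibration is good to about 2 mm. A picture is of the moment at which its call begins. camera_model takes no time and is no camera call.
- robot.close_job(): hands the job in, once; it reports no verdict.
Trained networks look in the newest picture that a camera, given by its name, has taken for a name from the list of things; names that differ only in an ending like _2 or _b are one class to them, and where a whole thing is asked for, a point or a joint stands for the part that bears it (a point fixed in the world has none). Each returns a list of dicts, best first, with "confidence" (0 to 1); they miss things now and then, are a little off and sometimes report something else, mostly with a low value. They report only what shows in the picture. A call takes as long as a camera call. They do not tell look-alikes from the thing itself.
- models.outline_of(camera, thing): "pixels" (384x512 bool, what is visible of it) and "pixel" ([column, row] in pixels, amid what is visible of it).
The state is a dict: "t": time; "q": joint angles; "dq": joint speeds; "joint_torque": joint torques, N m; "tool_pos": TCP position; "orientation": TCP orientation; "force": force on the tool from outside, world axes, zero at the start; "wrist_torque": the same for the moment, N m; "opening": finger opening in m.
Only numpy, scipy, OpenCV 4.12 (cv2) and the standard library are available. Lean on these libraries where they do the work, as an engineer would, in place of code of your own. Each camera call takes 0.05 s, during which the arm holds its last target.

## Working session

There is one attempt and no reset: what is moved stays moved. The work goes in short steps, Python scripts to look and compute and a tool call to move; the robot and the scene stay as the last step left them, time stands still between calls to the robot, and variables do not carry over. Pictures are saved under pics/ and viewed, and the job is handed in when it is done.

Besides the shell and the picture viewer there is one more tool, called after "Emit:" as a command line: name --argument value ..., lists and objects as JSON in quotes. carry_out: Moves the arm, as the interface text tells. Its arguments: {"type":"object","properties":{"motion":{"type":"array","items":{"type":"number"}},"squeeze":{"type":"number"}},"required":["motion"]}

```bash
mkdir -p pics; ls; python3 - <<'E'
from plant import robot, imaging, models
import cv2
s=robot.read_state();print({k:(v if not hasattr(v,'tolist') else v.tolist()) for k,v in s.items()}, robot.tips_ahead)
for c in("scene","top"):
    cv2.imwrite(f"pics/{c}0.png",imaging.read_camera(c)); print(imaging.camera_model(c))
    for n in("dish","lid","lid_grip","counter","lever_pad","lamp"):
        for d in models.outline_of(c,n)[:3]:
            print(c,n,round(d['confidence'],2),d['pixel'],d['pixels'].sum())
E
```

```text
pics
{'t': 0.0, 'q': [-1.3834138998383134, 0.1311625493857774, 1.4892508047599158, 3.987596096339379e-06, 1.5230098225882343, -0.08538235370809477], 'dq': [0.00026424984356802916, -0.001192053963915577, 0.0011688503525268748, -0.0014606958934285943, -0.0005834246558256202, 0.0003467644638720322], 'joint_torque': [0.004060575010953471, -55.98430037498474, -49.17545199394226, 0.0771259842440486, 0.03554441733285785, -0.00013566482721216744], 'tool_pos': [0.16157131773678343, -0.5772875612217233, 0.23660223396322388], 'orientation': [-0.2849313403490784, 2.0774746533400665, -2.073644243378728], 'force': [-0.10769407603590009, 0.5285746276059531, 0.1321513661278823], 'wrist_torque': [-0.001921871636848864, -0.029940417844878626, -0.023124177128534918], 'opening': 0.09303151445818046} 0.019
{'K': array([[353.91869575,   0.        , 255.71910137],
       [  0.        , 353.91869575, 198.16315562],
       [  0.        ,   0.        ,   1.        ]]), 'position': array([1.2337929 , 0.10038063, 0.63968726]), 'orientation': array([-1.52691194, -1.92520303,  0.87609221])}
scene dish 0.65 [356.8
[... 294 characters left out ...]
114.5, 178.7] 167
scene lever_pad 0.61 [196.5, 187.4] 181
scene lamp 0.66 [389.0, 251.4] 4352
scene lamp 0.24 [350.1, 241.7] 2158
{'K': array([[461.68527127,   0.        , 252.07234457],
       [  0.        , 461.68527127, 190.94181314],
       [  0.        ,   0.        ,   1.        ]]), 'position': array([ 0.42025647, -0.01635919,  1.24371109]), 'orientation': array([-2.12178786,  2.18580294, -0.13976474])}
top lid 0.6 [244.0, 173.1] 2069
top lid 0.57 [170.7, 180.4] 1486
top lid_grip 0.84 [171.3, 178.1] 1586
top lid_grip 0.67 [241.3, 172.9] 1950
top counter 0.77 [327.6, 167.0] 1628
top lever_pad 0.8 [321.8, 190.9] 229
top lever_pad 0.56 [408.8, 180.1] 246
top lamp 0.91 [149.9, 129.5] 2601
```

View pics/scene0.png

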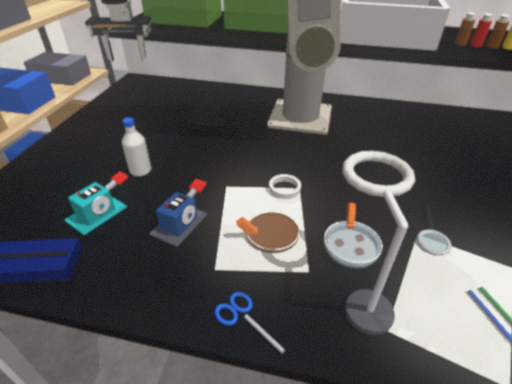

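View pics/top0.png

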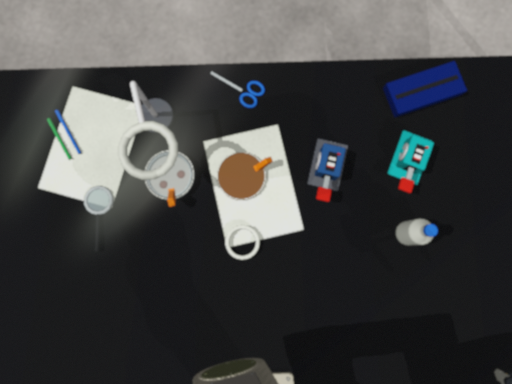

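```bash
python3 - <<'E'
import cv2
a=cv2.imread('pics/top0.png')
cv2.imwrite('pics/topz.png',cv2.resize(a[80:240,110:270],None,fx=3.7,fy=3.7,interpolation=cv2.INTER_CUBIC))
cv2.imwrite('pics/topc.png',cv2.resize(a[100:220,280:440],None,fx=4,fy=4,interpolation=cv2.INTER_CUBIC))
E
```

```text
(no output)
```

View pics/topz.png

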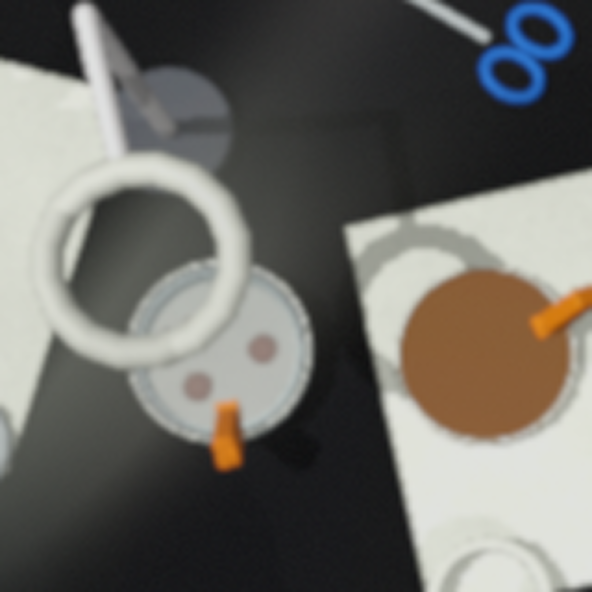

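View pics/topc.png

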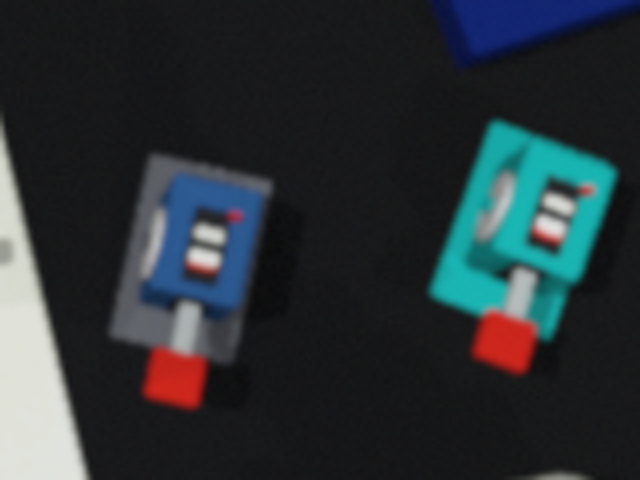

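```bash
cat > h.py <<'E'
import numpy as np, cv2
from scipy.spatial.transform import Rotation as R
from plant import imaging
C={c:imaging.camera_model(c) for c in("scene","top")}
def proj(c,P):
    m=C[c]; p=(np.atleast_2d(P)-m['position'])@R.from_rotvec(m['orientation']).as_matrix()
    q=p@m['K'].T; return q[:,:2]/q[:,2:]
def ray(c,px,z):
    m=C[c]; d=R.from_rotvec(m['orientation']).as_matrix()@np.linalg.solve(m['K'],[px[0],px[1],1]); p=m['position']
    return p+d*(z-p[2])/d[2]
def fillhull(c,P,S=4):
    M=np.zeros((384*S,512*S),np.uint8); h=cv2.convexHull(np.round((proj(c,P)+.5)*S).astype(np.int32)); cv2.fillConvexPoly(M,h,255)
    return cv2.resize(M,(512,384),interpolation=cv2.INTER_AREA)/255.
def box(o,u,v,w,a,b,c):
    return np.array([o+u*x+v*y+w*z for x in a for y in b for z in c])
def rz(t): return np.array([[np.cos(t),-np.sin(t),0],[np.sin(t),np.cos(t),0],[0,0,1]])
def handle(x,y,t,z=0.024):
    A=rz(t); s,c=.574,.819
    b=box(np.array([-.050,0,.003]),np.array([-s,0,c]),np.array([0,1,0]),np.array([c,0,s]),(0,.055),(-.008,.008),(-.012,.012))
    return b@A.T+[x,y,z]
def pad(x,y,t,a=0.2):
    A=rz(t); u=np.array([-np.cos(a),0,np.sin(a)]);w=np.array([np.sin(a),0,np.cos(a)])
    b=box(np.array([0,0,.045]),u,np.array([0,1,0]),w,(.071,.105),(-.017,.017),(-.005,.005))
    return b@A.T+[x,y,0]
def hsvmask(im,lo,hi):
    return cv2.inRange(cv2.cvtColor(im,cv2.COLOR_BGR2HSV),lo,hi)
def comp(m,px,r=25):
    n,l,s,ce=cv2.connectedComponentsWithStats(m); 
    k=min(range(1,n),key=lambda i:np.hypot(*(ce[i]-px))-(s[i,4]>20)*5); return (l==k).astype(float),ce[k],s[k,4]
E
cat > fit.py <<'E'
from h import *
from scipy.optimize import minimize
im={c:cv2.imread(f'pics/{c}0.png') for c in C}
def fit(model,masks,x0):
    B={c:cv2.GaussianBlur(m,(0,0),1.2) for c,m in masks.items()}
    def cost(p,cs=None): return sum(((cv2.GaussianBlur(fillhull(c,model(*p)),(0,0),1.2)-B[c])**2).sum()/B[c].sum() for c in (cs or masks))
    for cs in (['top'],['scene'],['top','scene']):
        sx=np.array([x0+np.array(d) for d in([0,0,0],[.01,0,0],[0,.01,0],[0,0,.3])])
        r=minimize(cost,x0,args=(cs,),method='Nelder-Mead',options=dict(initial_simplex=sx,xatol=1e-4,fatol=1e-5))
        print(cs,r.x.round(4),round(r.fun,4))
    return r.x
print('lid0',ray('top',(169.5,174.6),.027))
mk={}
for c,px in(('top',(171,197)),('scene',(351,214))):
    mk[c],ce,a=comp(hsvmask(im[c],(5,130,90),(20,255,255)),px); print(c,ce,a)
l=ray('top',(169.5,174.6),.027); print(fit(handle,mk,np.array([l[0],l[1],0.1])))
mk={}
for c,px in(('top',(324,194)),('scene',(198,186))):
    mm=hsvmask(im[c],(0,150,90),(4,255,255))|hsvmask(im[c],(174,150,90),(180,255,255))
    mk[c],ce,a=comp(mm,px); print(c,ce,a)
p=ray('top',(324,194),.065);print('pad',p)
r=fit(pad,mk,np.array([p[0]+.088,p[1],-0.1]));print(r, pad(*r).mean(0))
E
python3 fit.py
```

```text
lid0 [0.62985676 0.20090359 0.027     ]
top [171.05833333 198.475     ] 120
scene [350.88349515 214.04854369] 206
['top'] [0.6299 0.2043 0.1683] 0.0511
['scene'] [0.6328 0.2013 0.1607] 0.0232
['top', 'scene'] [0.6304 0.2015 0.1471] 0.1071
[0.6304422  0.20152844 0.14713022]
top [323.40526316 194.23157895] 190
scene [197.84353741 184.56462585] 147
pad [ 0.56084599 -0.20286236  0.065     ]
['top'] [ 0.647  -0.2016 -0.0034] 0.0299
['scene'] [ 0.6458 -0.2021  0.0357] 0.0749
['top', 'scene'] [ 0.6469 -0.2032 -0.0018] 0.1251
[ 0.64692981 -0.20318065 -0.00175961] [ 0.56068409 -0.20302889  0.0624829 ]
```

```bash
cat > plan.py <<'E'
from h import *
from plant import robot
def cur():
    s=robot.read_state(); return np.array(s['tool_pos']),R.from_rotvec(s['orientation']),s
def rows(p,q,wps,n=None,step=.045,deg=7.5,op=1):
    out=[]
    for tp,tq in wps:
        while 1:
            d=tp-p; e=(q.inv()*tq).as_rotvec(); k=max(np.linalg.norm(d)/step,np.degrees(np.linalg.norm(e))/deg,1e-9)
            k=int(np.ceil(k-.02)); 
            if np.linalg.norm(d)<.0012 and np.degrees(np.linalg.norm(e))<.4: break
            k=max(k,1)
            dl=np.round(q.inv().apply(d/k),3); dr=np.round(np.degrees(e/k),1)
            out.append([*dl,*dr,op]); p=p+q.apply(dl); q=q*R.from_rotvec(np.radians(dr))
            if k==1: break
    return out,p,q
def show(o):
    while len(o)%5: o.append([0]*6+[o[-1][6]])
    for i in range(0,len(o),5):
        print('['+', '.join(', '.join(f'{v:g}' for v in r) for r in o[i:i+5])+']')
LID=np.array([.631,.202,.024]); YAW=.15
def gripq(yaw,tilt=35,ref=None):
    t=np.radians(tilt); y=rz(yaw)@[np.sin(t),0,-np.cos(t)]; z=rz(yaw)@[0,1,0]
    Q=[R.from_matrix(np.column_stack([np.cross(y,zz),y,zz])) for zz in(z,-z)]
    return min(Q,key=lambda a:(ref.inv()*a).magnitude()) if ref is not None else Q
E
python3 - <<'E'
from plan import *
p,q,s=cur(); print(q.as_matrix().round(3))
print('ring',ray('top',(149,151),.24),'bottle',ray('top',(408,232),.1),'tape',ray('top',(242,242),.02),'brown',ray('top',(262,165),.06))
Q=gripq(YAW,35,q); print((q.inv()*Q).as_rotvec(degrees=True),[ (q.inv()*a).magnitude() for a in gripq(YAW)])
u=Q.as_matrix()[:,1]; g=LID+rz(YAW)@[-.069,0,.030]; print(g,u)
half=R.from_rotvec((q*R.from_rotvec((q.inv()*Q).as_rotvec()*.5)).as_rotvec())
o,p2,q2=rows(p,q,[(np.array([.42,-.2,.27]),half),(g-.10*u,Q)]); show(o); print(len(o),p2)
E
```

```text
[[-0.963 -0.     0.269]
 [-0.269  0.    -0.963]
 [ 0.    -1.    -0.   ]]
ring [0.64759282 0.20801268 0.24      ] bottle [ 0.45609562 -0.39974634  0.1       ] tape [0.44534261 0.01226309 0.02      ] brown [ 0.6422945  -0.04607786  0.06      ]
[ 2.14989761  6.81649949 34.95636975] [3.0244683678223523, 0.6227266560584631]
[0.5627748  0.19168877 0.054     ] [ 0.56713579  0.08571419 -0.81915204]
[-0.032, -0.003, -0.027, 0.1, 0.3, 1.6, 1, -0.032, -0.002, -0.027, 0.1, 0.3, 1.6, 1, -0.032, -0.001, -0.027, 0.1, 0.3, 1.6, 1, -0.032, -0, -0.027, 0.1, 0.3, 1.6, 1, -0.031, 0, -0.027, 0.1, 0.3, 1.6, 1]
[-0.031, 0.001, -0.028, 0.1, 0.3, 1.6, 1, -0.031, 0.002, -0.028, 0.1, 0.3, 1.6, 1, -0.031, 0.003, -0.028, 0.1, 0.3, 1.6, 1, -0.031, 0.004, -0.028, 0.1, 0.3, 1.6, 1, -0.03, 0.004, -0.028, 0.1, 0.4, 1.5, 1]
[-0.03, 0.005, -0.028, 0.1, 0.3, 1.6, 1, -0.012, 0.017, -0.036, 0.1, 0.3, 1.7, 1, -0.011, 0.018, -0.036, 0.1, 0.3, 1.8, 1, -0.01, 0.018, -0.036, 0.1, 0.4, 1.7, 1, -0.009, 0.018, -0.036, 0.1, 0.3, 1.8, 1]
[-0.009, 0.018, -0.036, 0.1, 0.4, 1.7, 1, -0.008, 0.019, -0.036, 0.1, 0.3, 1.8, 1, -0.007, 0.019, -0.036, 0.1, 0.4, 1.7, 1, -0.006, 0.019, -0.037, 0.1, 0.3, 1.8, 1, -0.006, 0.019, -0.036, 0.1, 0.4, 1.7, 1]
[-0.005, 0.019, -0.037, 0.2, 0.3, 1.8, 1, 0, 0, 0, 0, 0, 0, 1, 0, 0, 0, 0, 0, 0, 1, 0, 0, 0, 0, 0, 0, 1, 0, 0, 0, 0, 0, 0, 1]
25 [0.50601312 0.18313658 0.13621164]
```

Emit:
carry_out --motion '[-0.032,-0.003,-0.027,0.1,0.3,1.6,1,-0.032,-0.002,-0.027,0.1,0.3,1.6,1,-0.032,-0.001,-0.027,0.1,0.3,1.6,1,-0.032,0,-0.027,0.1,0.3,1.6,1,-0.031,0,-0.027,0.1,0.3,1.6,1]' --squeeze 20

```text
t: 1.2
tool_pos: [0.281, -0.4037, 0.2507]
orientation: [-0.098, 2.042, -2.016]
force: [-0.3, -0.6, 0.3]
opening: 0.0928
```

Emit:
carry_out --motion '[-0.031,0.001,-0.028,0.1,0.3,1.6,1,-0.031,0.002,-0.028,0.1,0.3,1.6,1,-0.031,0.003,-0.028,0.1,0.3,1.6,1,-0.031,0.004,-0.028,0.1,0.3,1.6,1,-0.03,0.004,-0.028,0.1,0.4,1.5,1]'

```text
t: 1.7
tool_pos: [0.4028, -0.2255, 0.2687]
orientation: [0.082, 1.993, -1.951]
force: [1.0, -0.8, 0.6]
opening: 0.0931
```

Emit:
carry_out --motion '[-0.03,0.005,-0.028,0.1,0.3,1.6,1,-0.012,0.017,-0.036,0.1,0.3,1.7,1,-0.011,0.018,-0.036,0.1,0.3,1.8,1,-0.01,0.018,-0.036,0.1,0.4,1.7,1,-0.009,0.018,-0.036,0.1,0.3,1.8,1]'

```text
t: 2.2
tool_pos: [0.4672, -0.0323, 0.2236]
orientation: [0.27, 1.925, -1.87]
force: [1.1, 0.3, 0.4]
opening: 0.0929
```

```bash
cat > go.py <<'E'
from plan import *
import sys
# usage: go.py back op [step]
b=float(sys.argv[1]);op=float(sys.argv[2]);st=float(sys.argv[3]) if len(sys.argv)>3 else .04
p,q,s=cur(); Q=gripq(YAW,35,q);u=Q.as_matrix()[:,1]; g=LID+rz(YAW)@[-.069,0,.030]
print(s['t'],p.round(4),s['force'],s['opening'])
o,p2,q2=rows(p,q,[(g-b*u,Q)],step=st,op=op); show(o); print(len(o),g-b*u,p2)
E
python3 go.py .1 1
```

```text
2.2 [ 0.4672 -0.0323  0.2236] [1.07292741 0.33172748 0.39344153] 0.09293773739508432
[-0.005, 0.018, -0.034, 0, 0.3, 1.5, 1, -0.005, 0.019, -0.034, 0, 0.3, 1.5, 1, -0.004, 0.018, -0.035, 0, 0.3, 1.5, 1, -0.003, 0.019, -0.035, 0.1, 0.2, 1.5, 1, -0.002, 0.019, -0.034, 0, 0.3, 1.5, 1]
[-0.002, 0.018, -0.035, 0.1, 0.2, 1.5, 1, 0, 0, 0, 0, 0, 0, 1, 0, 0, 0, 0, 0, 0, 1, 0, 0, 0, 0, 0, 0, 1, 0, 0, 0, 0, 0, 0, 1]
10 [0.50606122 0.18311735 0.1359152 ] [0.50584925 0.18340636 0.13620393]
```

Emit:
carry_out --motion '[-0.005,0.018,-0.034,0,0.3,1.5,1,-0.005,0.019,-0.034,0,0.3,1.5,1,-0.004,0.018,-0.035,0,0.3,1.5,1,-0.003,0.019,-0.035,0.1,0.2,1.5,1,-0.002,0.019,-0.034,0,0.3,1.5,1]'

```text
t: 2.7
tool_pos: [0.5013, 0.1555, 0.1518]
orientation: [0.425, 1.867, -1.779]
force: [1.4, -1.5, -0.3]
opening: 0.0932
```

```bash
python3 go.py .09 1; python3 - <<'E'
from h import *
for c in C:
    a=imaging.read_camera(c);cv2.imwrite(f'pics/{c}1.png',a)
    x=a[130:230,110:230] if c=='top' else a[150:280,280:420]
    cv2.imwrite(f'pics/{c}1z.png',cv2.resize(x,None,fx=4,fy=4,interpolation=cv2.INTER_CUBIC))
E
```

```text
2.7 [0.5013 0.1555 0.1518] [ 1.37298579 -1.47555149 -0.2657723 ] 0.09316968236049529
[0.002, 0.028, -0.026, 0.2, 0.2, 0.5, 1, 0, 0, 0, 0, 0, 0, 1, 0, 0, 0, 0, 0, 0, 1, 0, 0, 0, 0, 0, 0, 1, 0, 0, 0, 0, 0, 0, 1]
5 [0.51173257 0.18397449 0.12772368] [0.51130403 0.18342226 0.12760426]
```

View pics/scene1z.png

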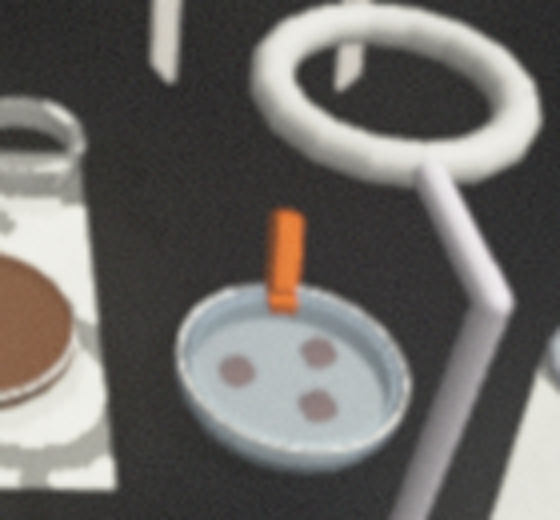

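View pics/top1z.png

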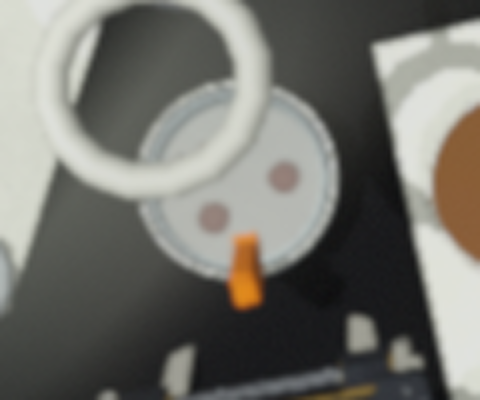

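Emit:
carry_out --motion '[0.002,0.028,-0.026,0.2,0.2,0.5,1,0,0,0,0,0,0,1,0,0,0,0,0,0,1,0,0,0,0,0,0,1,0,0,0,0,0,0,1]'

```text
t: 3.3
tool_pos: [0.5094, 0.1858, 0.1255]
orientation: [0.424, 1.863, -1.777]
force: [0.4, 0.4, 0.1]
opening: 0.0931
```

```bash
python3 go.py .02 1 .015; python3 - <<'E'
from h import *
t=np.linspace(0,2*np.pi,90)
for c in C:
    a=imaging.read_camera(c);S=4
    b=cv2.resize(a,None,fx=S,fy=S,interpolation=cv2.INTER_CUBIC)
    for (x,y,yaw),col in (((.631,.202,.15),(0,255,0)),):
        pts=np.c_[x+.066*np.cos(t),y+.066*np.sin(t),0*t+.027]
        cv2.polylines(b,[np.int32((proj(c,pts)+.5)*S)],True,col,1)
        cv2.polylines(b,[cv2.convexHull(np.int32((proj(c,handle(x,y,yaw))+.5)*S))],True,col,1)
    x=b[130*S:230*S,110*S:230*S] if c=='top' else b[180*S:280*S,300*S:420*S]
    cv2.imwrite(f'pics/{c}2z.png',x)
E
```

```text
3.3 [0.5094 0.1858 0.1255] [0.3806553  0.43916449 0.08091451] 0.09308898988450717
[-0.001, 0.014, 0, 0, 0.1, 0.1, 1, -0.001, 0.014, 0.001, 0, 0.1, 0.1, 1, -0, 0.014, 0, 0, 0.1, 0.1, 1, -0.001, 0.014, 0.001, 0.1, 0, 0, 1, -0, 0.013, 0, 0, 0.1, 0.1, 1]
5 [0.55143208 0.18997449 0.07038304] [0.55110452 0.19025877 0.0706014 ]
```

View pics/scene2z.png

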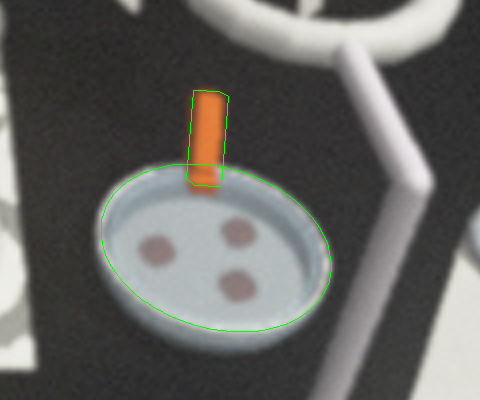

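View pics/top2z.png

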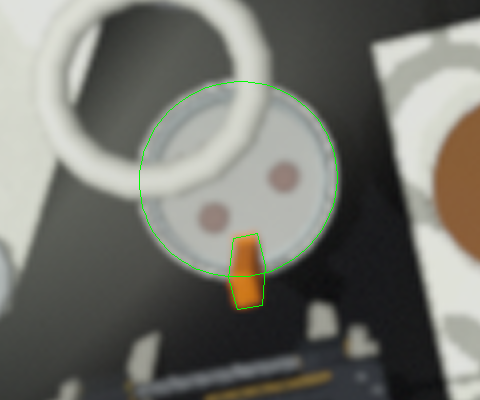

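Emit:
carry_out --motion '[-0.001,0.014,0,0,0.1,0.1,1,-0.001,0.014,0.001,0,0.1,0.1,1,0,0.014,0,0,0.1,0.1,1,-0.001,0.014,0.001,0.1,0,0,1,0,0.013,0,0,0.1,0.1,1]'

```text
t: 3.9
tool_pos: [0.5581, 0.1882, 0.0791]
orientation: [0.458, 1.857, -1.766]
force: [-0.0, 0.3, -0.1]
opening: 0.0931
```

```bash
python3 go.py .002 1 .012
```

```text
3.9 [0.5581 0.1882 0.0791] [-0.03132284  0.27264282 -0.11980943] 0.09310178151577513
[0.005, 0.011, -0.001, -0, -0.2, -0.5, 1, 0.005, 0.01, -0.002, -0.1, -0.2, -0.5, 1, 0, 0, 0, 0, 0, 0, 1, 0, 0, 0, 0, 0, 0, 1, 0, 0, 0, 0, 0, 0, 1]
5 [0.56164052 0.19151734 0.0556383 ] [0.56172194 0.19180282 0.05619323]
```

Emit:
carry_out --motion '[0.004,0.008,-0.001,0,-0.2,-0.4,1,0.004,0.006,-0.001,0,-0.2,-0.4,1,0,0,0,0,0,0,1,0,0,0,0,0,0,1,0,0,0,0,0,0,1]'

```text
t: 4.4
tool_pos: [0.5603, 0.189, 0.0636]
orientation: [0.442, 1.859, -1.777]
force: [-0.7, 0.5, 0.0]
opening: 0.0926
```

```bash
python3 go.py .002 1 .012
```

```text
4.4 [0.5603 0.189  0.0636] [-0.68239002  0.51364079  0.03254865] 0.09262041624739216
[0.003, 0.007, -0.002, -0.1, -0.1, -0.2, 1, 0, 0, 0, 0, 0, 0, 1, 0, 0, 0, 0, 0, 0, 1, 0, 0, 0, 0, 0, 0, 1, 0, 0, 0, 0, 0, 0, 1]
5 [0.56164052 0.19151734 0.0556383 ] [0.56161632 0.19116517 0.05610065]
```

Emit:
carry_out --motion '[0.003,0.007,-0.002,-0.1,-0.1,-0.2,1,0,0,0,0,0,0,0.2,0,0,0,0,0,0,-0.2,0,0,0,0,0,0,-0.4,0,0,0,0,0,0,-0.4]'

```text
t: 4.9
tool_pos: [0.5621, 0.1918, 0.0568]
orientation: [0.437, 1.861, -1.775]
force: [0.4, -0.2, -0.1]
opening: 0.0655
```

```bash
python3 go.py .002 1 .012;python3 - <<'E'
from h import *
out=[]
for c in C:
    a=imaging.read_camera(c);S=4
    b=cv2.resize(a,None,fx=S,fy=S,interpolation=cv2.INTER_CUBIC)
    x=b[130*S:230*S,110*S:210*S] if c=='top' else b[180*S:280*S,300*S:400*S]
    out.append(x)
cv2.imwrite('pics/p3.png',np.hstack(out))
E
```

```text
4.9 [0.5621 0.1918 0.0568] [ 0.35852167 -0.23374507 -0.09324781] 0.06545094243940643
[0.001, 0.001, 0, -0, 0.1, -0.1, 1, 0, 0, 0, 0, 0, 0, 1, 0, 0, 0, 0, 0, 0, 1, 0, 0, 0, 0, 0, 0, 1, 0, 0, 0, 0, 0, 0, 1]
5 [0.56164052 0.19151734 0.0556383 ] [0.5618289  0.19179814 0.05541153]
```

View pics/p3.png

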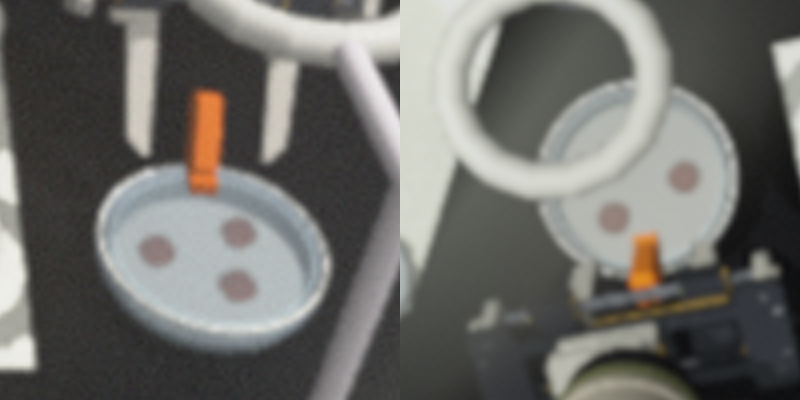

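Emit:
carry_out --motion '[0,0.001,0.002,0,0,0,-0.4,0,0,0,0,0,0,-0.7,0,0,0,0,0,0,-1,0,0,0,0,0,0,-1,0,0,0,0,0,0,-1]' --squeeze 15

```text
t: 5.5
tool_pos: [0.5631, 0.1897, 0.0561]
orientation: [0.437, 1.861, -1.775]
force: [0.4, 0.2, -1.0]
opening: 0.0176
```

Emit:
carry_out --motion '[0,0,0,0,0,0,-1,0,0,0,0,0,0,-1,0,0,0,0,0,0,-1,0,0,0,0,0,0,-1,0,0,0,0,0,0,-1]'

```text
t: 6.0
tool_pos: [0.563, 0.19, 0.0561]
orientation: [0.437, 1.861, -1.774]
force: [-0.6, -0.2, 0.3]
opening: 0.0158
```

```bash
python3 go.py .0 -1 .012
```

```text
6.0 [0.563  0.19   0.0561] [-0.59184776 -0.18116352  0.27859349] 0.015750652372559616
[0.001, 0.002, -0.002, 0, 0.1, -0.1, -1, 0, 0, 0, 0, 0, 0, -1, 0, 0, 0, 0, 0, 0, -1, 0, 0, 0, 0, 0, 0, -1, 0, 0, 0, 0, 0, 0, -1]
5 [0.5627748  0.19168877 0.054     ] [0.56301591 0.1920383  0.053909  ]
```

```bash
cat > tip.py <<'E'
from plan import *
import json,os,sys
p,q,s=cur()
if not os.path.exists('g0.json'): json.dump([p.tolist(),q.as_rotvec().tolist()],open('g0.json','w'))
g0,r0=json.load(open('g0.json')); g0=np.array(g0); r0=R.from_rotvec(r0)
piv=LID+rz(YAW)@[.060,0,0]; ax=rz(YAW)@[0,1,0]
def pose(deg,dx=0): 
    r=R.from_rotvec(ax*np.radians(deg)); return piv+r.apply(g0-piv)+rz(YAW)@[dx,0,0], r*r0
print(s['t'],'meas err to tip angle:',np.degrees((q*r0.inv()).as_rotvec()@ax).round(2),(p-g0).round(4),np.array(s['force']).round(1),s['opening'])
if __name__=='__main__':
    goals=[float(a) for a in sys.argv[1:]]
    o,p2,q2=rows(p,q,[pose(a) for a in goals],step=.05,deg=8,op=-1); 
    for a in goals: print(a,pose(a)[0]-g0)
    show(o)
E
python3 tip.py 2 4 6 8 10
```

```text
6.0 meas err to tip angle: 0.0 [0. 0. 0.] [-0.6 -0.2  0.3] 0.015750652372559616
2.0 [0.00118614 0.00017927 0.00448383]
4.0 [0.00252629 0.00038181 0.00892307]
6.0 [0.00401881 0.00060738 0.0133123 ]
8.0 [0.00566188 0.00085571 0.01764618]
10.0 [0.0074535  0.00112649 0.02191943]
[-0.004, -0.003, 0, -0, 0, -2, -1, -0.003, -0.003, 0, -0, 0, -2, -1, -0.004, -0.003, 0, -0, 0, -2, -1, -0.003, -0.003, 0, -0, 0, -2, -1, -0.004, -0.003, 0, -0, 0, -2, -1]
```

Emit:
carry_out --motion '[-0.004,-0.003,0,0,0,-2,-1,-0.003,-0.003,0,0,0,-2,-1,-0.004,-0.003,0,0,0,-2,-1,-0.003,-0.003,0,0,0,-2,-1,0,0,0,0,0,0,-1]'

```text
t: 6.5
tool_pos: [0.5685, 0.1911, 0.0742]
orientation: [0.309, 1.935, -1.866]
force: [0.4, 0.5, -1.0]
opening: 0.0159
```

```bash
cat > snap.py <<'E'
from h import *
import sys
out=[]
for c in C:
    a=imaging.read_camera(c);S=4
    cv2.imwrite(f'pics/{c}_{sys.argv[1]}.png',a)
    b=cv2.resize(a,None,fx=S,fy=S,interpolation=cv2.INTER_CUBIC)
    x=b[130*S:230*S,110*S:210*S] if c=='top' else b[180*S:280*S,300*S:400*S]
    out.append(x)
cv2.imwrite(f'pics/{sys.argv[1]}.png',np.hstack(out))
E
python3 tip.py 8 10 12.5; python3 snap.py t1
```

```text
6.5 meas err to tip angle: 8.25 [0.0055 0.001  0.0181] [ 0.4  0.5 -1. ] 0.015919289686003136
8.0 [0.00566188 0.00085571 0.01764618]
10.0 [0.0074535  0.00112649 0.02191943]
12.5 [0.00989858 0.00149602 0.02716779]
[-0.003, -0.003, 0, 0, 0, -1.7, -1, -0.005, -0.003, 0, 0, 0, -2.5, -1, 0, 0, 0, 0, 0, 0, -1, 0, 0, 0, 0, 0, 0, -1, 0, 0, 0, 0, 0, 0, -1]
```

View pics/t1.png

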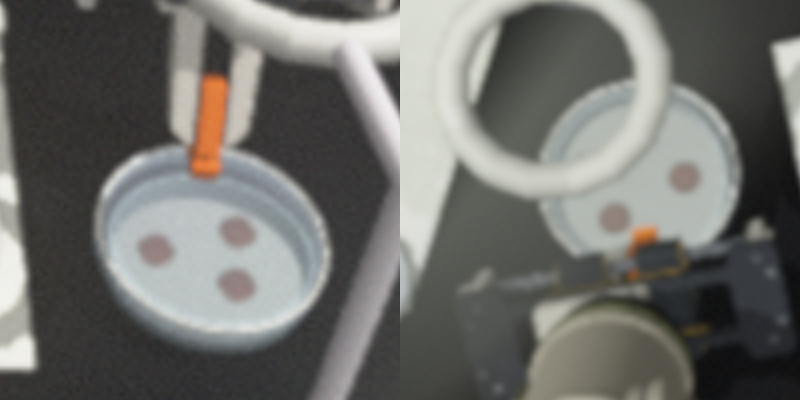

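Emit:
carry_out --motion '[-0.003,-0.003,0,0,0,-1.7,-1,-0.005,-0.003,0,0,0,-2.5,-1,0,0,0,0,0,0,-1,0,0,0,0,0,0,-1,0,0,0,0,0,0,-1]'

```text
t: 7.1
tool_pos: [0.5688, 0.1908, 0.0774]
orientation: [0.239, 1.971, -1.915]
force: [1.3, 0.5, 1.1]
opening: 0.0156
```

Emit:
carry_out --motion '[0,0,0,0,0,0,-1,0,0,0,0,0,0,-1,0,0,0,0,0,0,-1,0,0,0,0,0,0,-1,0,0,0,0,0,0,-1]'

```text
t: 7.6
tool_pos: [0.5685, 0.1907, 0.077]
orientation: [0.241, 1.969, -1.913]
force: [1.7, -0.2, 0.2]
opening: 0.0158
```

```bash
python3 tip.py 10 8 6 4 2; python3 snap.py t2
```

```text
7.6 meas err to tip angle: 12.41 [0.0055 0.0007 0.0209] [ 1.7 -0.2  0.2] 0.015819612079645242
10.0 [0.0074535  0.00112649 0.02191943]
8.0 [0.00566188 0.00085571 0.01764618]
6.0 [0.00401881 0.00060738 0.0133123 ]
4.0 [0.00252629 0.00038181 0.00892307]
2.0 [0.00118614 0.00017927 0.00448383]
[-0.002, -0, -0, -0, 0.1, 2.4, -1, 0.003, 0.003, -0, -0, 0, 2, -1, 0.004, 0.003, -0, -0, 0, 2, -1, 0.003, 0.003, -0, -0, 0, 2, -1, 0.004, 0.003, -0, -0, 0, 2, -1]
```

View pics/t2.png

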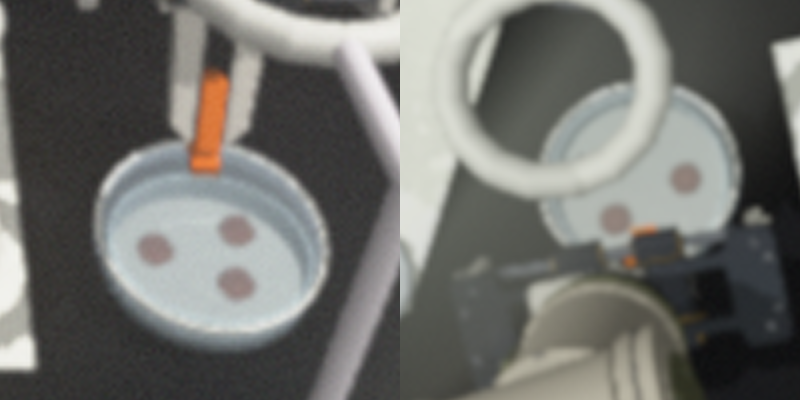

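```bash
python3 tip.py 12.5
```

```text
7.7 meas err to tip angle: 12.41 [0.0055 0.0007 0.0209] [ 1.3 -0.7  0.1] 0.016260777747155612
12.5 [0.00989858 0.00149602 0.02716779]
[-0.007, -0.004, -0, -0, 0.1, -0.1, -1, 0, 0, 0, 0, 0, 0, -1, 0, 0, 0, 0, 0, 0, -1, 0, 0, 0, 0, 0, 0, -1, 0, 0, 0, 0, 0, 0, -1]
```

Emit:
carry_out --motion '[-0.004,-0.002,0,0,0,0,-1,-0.003,-0.002,0,0,0,0,-1,0,0,0,0,0,0,-1,0,0,0,0,0,0,-1,0,0,0,0,0,0,-1]'

```text
t: 8.2
tool_pos: [0.5712, 0.1909, 0.0813]
orientation: [0.235, 1.972, -1.918]
force: [0.2, -0.1, -1.9]
opening: 0.016
```

```bash
python3 tip.py 12.5; python3 snap.py t3
```

```text
8.2 meas err to tip angle: 12.78 [0.0083 0.0009 0.0251] [ 0.2 -0.1 -1.9] 0.01598079666890458
12.5 [0.00989858 0.00149602 0.02716779]
[-0.002, -0.001, -0, -0.1, 0.1, 0.3, -1, 0, 0, 0, 0, 0, 0, -1, 0, 0, 0, 0, 0, 0, -1, 0, 0, 0, 0, 0, 0, -1, 0, 0, 0, 0, 0, 0, -1]
```

View pics/t3.png

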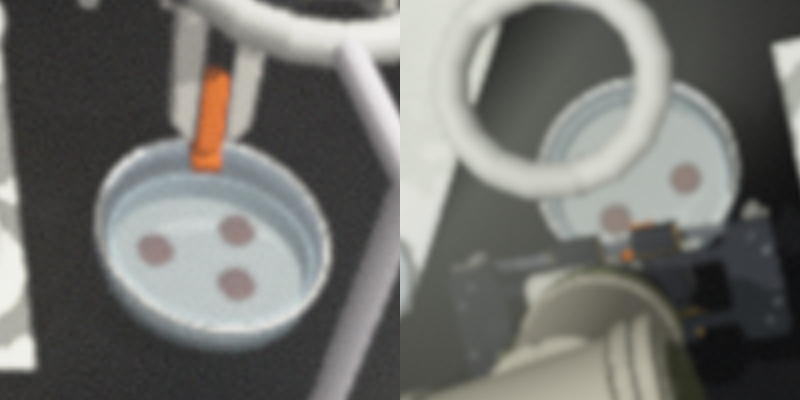

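Emit:
carry_out --motion '[-0.002,-0.001,0,0,0,0,-1,0,0,0,0,0,0,-1,0,0,0,0,0,0,-1,0,0,0,0,0,0,-1,0,0,0,0,0,0,-1]'

```text
t: 8.8
tool_pos: [0.5725, 0.1911, 0.0828]
orientation: [0.235, 1.972, -1.918]
force: [-1.3, 0.7, -1.7]
opening: 0.0157
```

Emit:
carry_out --motion '[0,0,0,0,0,0,-1,0,0,0,0,0,0,-1,0,0,0,0,0,0,-1,0,0,0,0,0,0,-1,0,0,0,0,0,0,-1]'

```text
t: 9.3
tool_pos: [0.5725, 0.1911, 0.0828]
orientation: [0.235, 1.972, -1.918]
force: [0.5, 0.5, -1.0]
opening: 0.0157
```

Emit:
carry_out --motion '[0,0,0,0,0,0,-1,0,0,0,0,0,0,-1,0,0,0,0,0,0,-1,0,0,0,0,0,0,-1,0,0,0,0,0,0,-1]'

```text
t: 9.8
tool_pos: [0.5725, 0.1911, 0.0828]
orientation: [0.235, 1.972, -1.918]
force: [-0.2, 1.3, -1.6]
opening: 0.0158
```

```bash
python3 tip.py 10 8 6 4 ; python3 snap.py t4
```

```text
9.8 meas err to tip angle: 12.81 [0.0095 0.0011 0.0267] [-0.2  1.3 -1.6] 0.015807937370706415
10.0 [0.0074535  0.00112649 0.02191943]
8.0 [0.00566188 0.00085571 0.01764618]
6.0 [0.00401881 0.00060738 0.0133123 ]
4.0 [0.00252629 0.00038181 0.00892307]
[0.004, 0.004, -0, -0.1, 0.1, 2.8, -1, 0.003, 0.003, -0, 0, 0, 2, -1, 0.004, 0.003, -0, 0, 0, 2, -1, 0.003, 0.003, -0, 0, 0, 2, -1, 0, 0, 0, 0, 0, 0, -1]
```

View pics/t4.png

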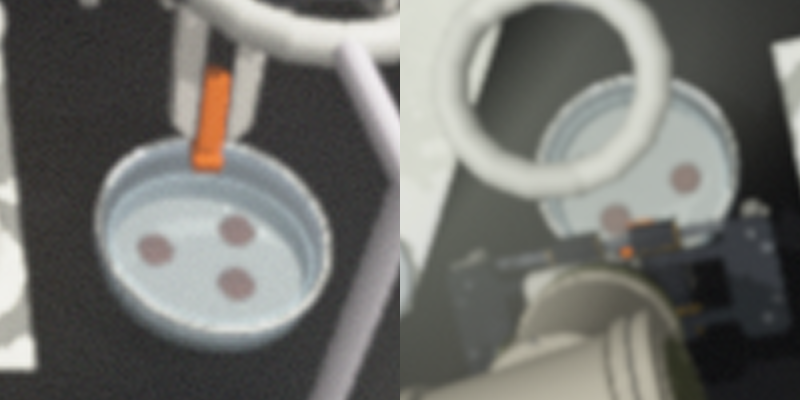

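Emit:
carry_out --motion '[0.004,0.004,0,0,0,2.8,-1,0.003,0.003,0,0,0,2,-1,0.004,0.003,0,0,0,2,-1,0.003,0.003,0,0,0,2,-1,0,0,0,0,0,0,-1]'

```text
t: 10.4
tool_pos: [0.5672, 0.1904, 0.0664]
orientation: [0.383, 1.892, -1.814]
force: [0.1, 0.9, -2.1]
opening: 0.0161
```

```bash
python3 tip.py 2 1 0
```

```text
10.4 meas err to tip angle: 3.48 [0.0042 0.0004 0.0103] [ 0.1  0.9 -2.1] 0.0160803340548727
2.0 [0.00118614 0.00017927 0.00448383]
1.0 [5.73725897e-04 8.67101885e-05 2.24715175e-03]
0.0 [0. 0. 0.]
[0.006, 0.003, -0, -0, 0.1, 1.5, -1, 0.001, 0.002, -0, -0, -0, 1, -1, 0.002, 0.001, -0, -0, -0, 1, -1, 0, 0, 0, 0, 0, 0, -1, 0, 0, 0, 0, 0, 0, -1]
```

Emit:
carry_out --motion '[0.003,0.002,0,0,0,0.5,-1,0.003,0.002,0,0,0,1,-1,0.002,0.001,0,0,0,1,-1,0,0,0,0,0,0,-1,0,0,0,0,0,0,-1]'

```text
t: 10.9
tool_pos: [0.5688, 0.1908, 0.0654]
orientation: [0.431, 1.864, -1.779]
force: [0.5, -0.3, -1.3]
opening: 0.0158
```

```bash
python3 tip.py 0;python3 snap.py t5
```

```text
10.9 meas err to tip angle: 0.36 [0.0058 0.0008 0.0092] [ 0.5 -0.3 -1.3] 0.01582515149559914
0.0 [0. 0. 0.]
[0.01, 0.004, -0, -0, 0, 0.4, -1, 0, 0, 0, 0, 0, 0, -1, 0, 0, 0, 0, 0, 0, -1, 0, 0, 0, 0, 0, 0, -1, 0, 0, 0, 0, 0, 0, -1]
```

View pics/t5.png

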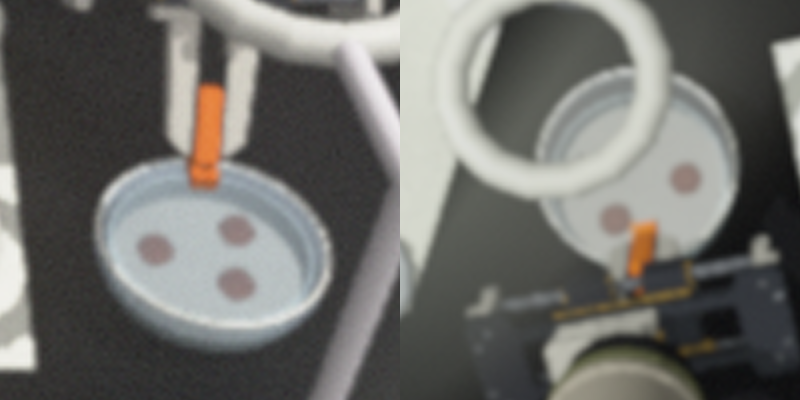

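Emit:
carry_out --motion '[0.003,-0.003,0,0,0,0,-1,0.003,-0.003,0,0,0,0,-1,0,0,0,0,0,0,-1,0,0,0,0,0,0,-1,0,0,0,0,0,0,-1]'

```text
t: 11.5
tool_pos: [0.559, 0.1891, 0.0658]
orientation: [0.429, 1.865, -1.781]
force: [0.4, -0.7, -2.2]
opening: 0.016
```

```bash
python3 tip.py 0;python3 snap.py t6
```

```text
11.5 meas err to tip angle: 0.53 [-0.004  -0.0009  0.0097] [ 0.4 -0.7 -2.2] 0.015976339165873304
0.0 [0. 0. 0.]
[0.002, 0.01, -0, -0, 0, 0.5, -1, 0, 0, 0, 0, 0, 0, -1, 0, 0, 0, 0, 0, 0, -1, 0, 0, 0, 0, 0, 0, -1, 0, 0, 0, 0, 0, 0, -1]
```

View pics/t6.png

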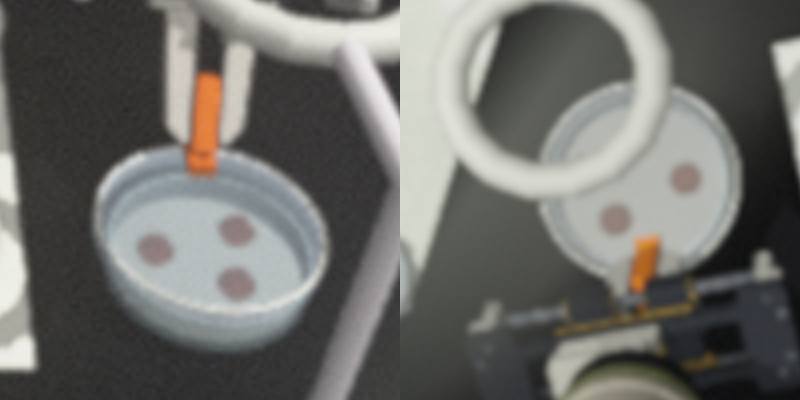

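Emit:
carry_out --motion '[-0.003,0.002,0,0,0,0,-1,0,0,0,0,0,0,-1,0,0,0,0,0,0,-1,0,0,0,0,0,0,-1,0,0,0,0,0,0,-1]'

```text
t: 12.1
tool_pos: [0.5633, 0.1897, 0.066]
orientation: [0.429, 1.865, -1.781]
force: [-0.5, 1.3, -1.9]
opening: 0.0161
```

```bash
python3 tip.py 0
```

```text
12.1 meas err to tip angle: 0.52 [ 0.0003 -0.0003  0.0098] [-0.5  1.3 -1.9] 0.016088188498957694
0.0 [0. 0. 0.]
[0.006, 0.008, -0, -0, 0, 0.5, -1, 0, 0, 0, 0, 0, 0, -1, 0, 0, 0, 0, 0, 0, -1, 0, 0, 0, 0, 0, 0, -1, 0, 0, 0, 0, 0, 0, -1]
```

```bash
python3 - <<'E'
from h import *
t=np.linspace(0,2*np.pi,90); out=[]
for c in C:
    a=imaging.read_camera(c);S=4
    b=cv2.resize(a,None,fx=S,fy=S,interpolation=cv2.INTER_CUBIC)
    x,y,yaw=.631,.202,.15
    for dz,col in((.0098,(0,255,0)),):
        pts=np.c_[x+.066*np.cos(t),y+.066*np.sin(t),0*t+.027+dz]
        cv2.polylines(b,[np.int32((proj(c,pts)+.5)*S)],True,col,1)
        cv2.polylines(b,[cv2.convexHull(np.int32((proj(c,handle(x,y,yaw,.024+dz))+.5)*S))],True,col,1)
    pts=np.c_[x+.060*np.cos(t),y+.060*np.sin(t),0*t]
    cv2.polylines(b,[np.int32((proj(c,pts)+.5)*S)],True,(0,0,255),1)
    out.append(b[130*S:230*S,110*S:210*S] if c=='top' else b[180*S:280*S,300*S:400*S])
cv2.imwrite('pics/t7.png',np.hstack(out))
E
```

```text
(no output)
```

View pics/t7.png

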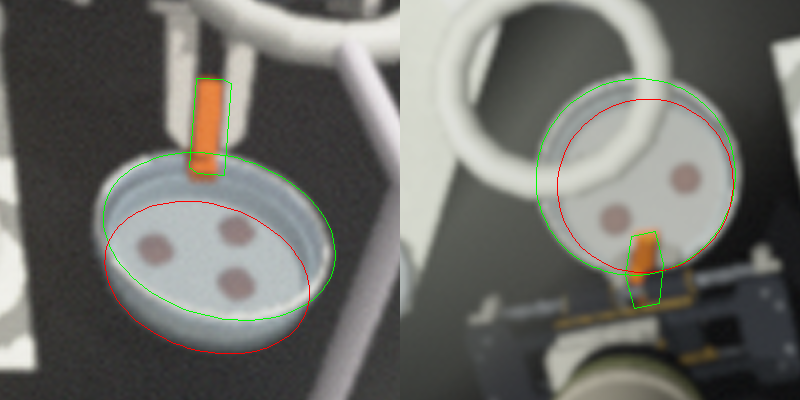

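Emit:
carry_out --motion '[0.004,0.006,0,0,0,0.5,-1,0,0,0,0,0,0,-1,0,0,0,0,0,0,-1,0,0,0,0,0,0,-1,0,0,0,0,0,0,-1]'

```text
t: 12.7
tool_pos: [0.5666, 0.1906, 0.0624]
orientation: [0.445, 1.856, -1.768]
force: [-2.3, -0.9, 2.1]
opening: 0.0162
```

```bash
python3 tip.py 0; python3 snap.py t8
```

```text
12.7 meas err to tip angle: -0.51 [0.0036 0.0006 0.0063] [-2.3 -0.9  2.1] 0.01615274312997037
0.0 [0. 0. 0.]
[0.007, 0.003, 0, 0, 0, -0.5, -1, 0, 0, 0, 0, 0, 0, -1, 0, 0, 0, 0, 0, 0, -1, 0, 0, 0, 0, 0, 0, -1, 0, 0, 0, 0, 0, 0, -1]
```

View pics/t8.png

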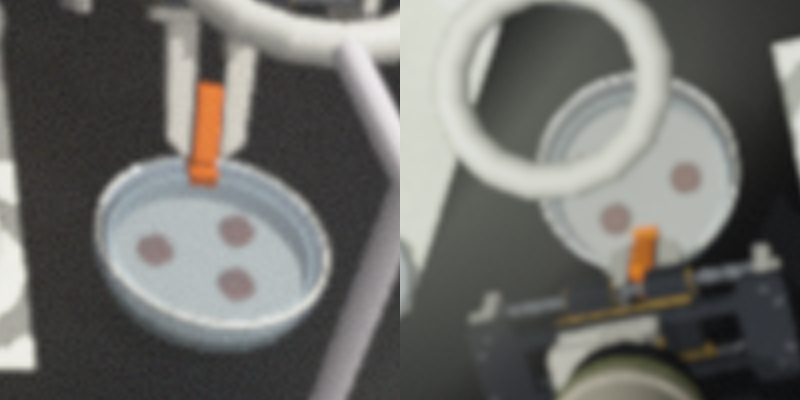

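Emit:
carry_out --motion '[0.003,-0.003,0,0,0,0,-1,0,0,0,0,0,0,-1,0,0,0,0,0,0,-1,0,0,0,0,0,0,-1,0,0,0,0,0,0,-1]'

```text
t: 13.3
tool_pos: [0.5613, 0.1897, 0.0619]
orientation: [0.443, 1.857, -1.77]
force: [0.1, 0.3, -2.0]
opening: 0.016
```

```bash
python3 tip.py 0
```

```text
13.3 meas err to tip angle: -0.41 [-0.0017 -0.0003  0.0058] [ 0.1  0.3 -2. ] 0.015951787859759002
0.0 [0. 0. 0.]
[0.002, 0.006, -0, 0, 0, -0.4, -1, 0, 0, 0, 0, 0, 0, -1, 0, 0, 0, 0, 0, 0, -1, 0, 0, 0, 0, 0, 0, -1, 0, 0, 0, 0, 0, 0, -1]
```

Emit:
carry_out --motion '[0.001,0.003,0,0,0,0,-1,0,0,0,0,0,0,-1,0,0,0,0,0,0,-1,0,0,0,0,0,0,-1,0,0,0,0,0,0,-1]'

```text
t: 13.8
tool_pos: [0.5618, 0.1896, 0.0579]
orientation: [0.442, 1.858, -1.771]
force: [-0.1, 0.1, -2.0]
opening: 0.0158
```

```bash
python3 tip.py 0; python3 snap.py t9
```

```text
13.8 meas err to tip angle: -0.32 [-0.0011 -0.0004  0.0017] [-0.1  0.1 -2. ] 0.01575852469413237
0.0 [0. 0. 0.]
[0, 0.002, -0, -0, 0, -0.3, -1, 0, 0, 0, 0, 0, 0, -1, 0, 0, 0, 0, 0, 0, -1, 0, 0, 0, 0, 0, 0, -1, 0, 0, 0, 0, 0, 0, -1]
```

View pics/t9.png

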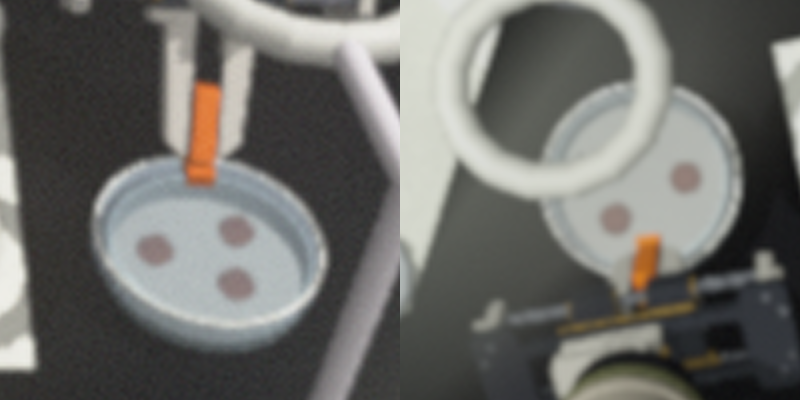

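Emit:
carry_out --motion '[0.001,0.002,0,0,0,0,-1,0,0,0,0,0,0,-1,0,0,0,0,0,0,-1,0,0,0,0,0,0,-1,0,0,0,0,0,0,-1]'

```text
t: 14.4
tool_pos: [0.5623, 0.1896, 0.0556]
orientation: [0.442, 1.858, -1.771]
force: [0.8, 0.1, -1.5]
opening: 0.0157
```

```bash
python3 tip.py 0; python3 snap.py t10
```

```text
14.4 meas err to tip angle: -0.33 [-0.0007 -0.0004 -0.0006] [ 0.8  0.1 -1.5] 0.015747382072348444
0.0 [0. 0. 0.]
```

View pics/t10.png

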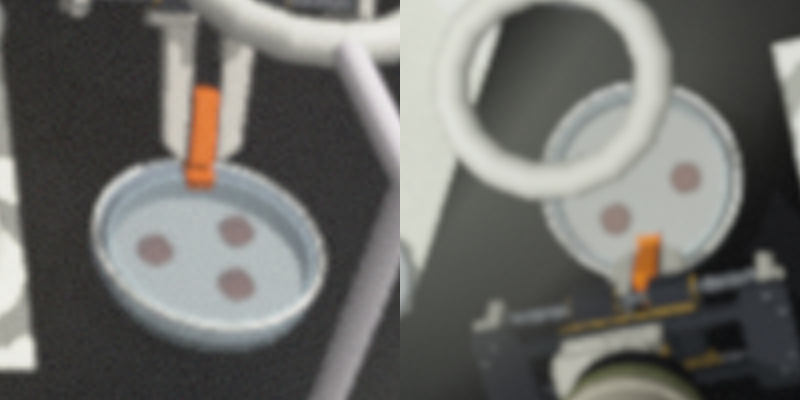

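Emit:
carry_out --motion '[0,0,-0.002,0,0,0,-1,0,0,0,0,0,0,-1,0,0,0,0,0,0,-1,0.001,0.002,0,0,0,0,-1,0,0,0,0,0,0,-1]'

```text
t: 15.0
tool_pos: [0.5628, 0.1921, 0.0538]
orientation: [0.443, 1.857, -1.77]
force: [-0.4, 0.7, -1.8]
opening: 0.0158
```

Emit:
carry_out --motion '[0,0,0,0,0,0,-1,0,0,0,0,0,0,-1,0,0,0,0,0,0,-1,0,0,0,0,0,0,-1,0,0,0,0,0,0,-1]'

```text
t: 15.5
tool_pos: [0.5628, 0.192, 0.0538]
orientation: [0.443, 1.857, -1.77]
force: [-0.4, 0.7, -0.5]
opening: 0.0163
```

```bash
python3 tip.py 0; python3 snap.py t11
```

```text
15.5 meas err to tip angle: -0.4 [-0.0002  0.002  -0.0023] [-0.4  0.7 -0.5] 0.01631921823820581
0.0 [0. 0. 0.]
[-0.001, -0.002, 0.002, 0, 0, -0.4, -1, 0, 0, 0, 0, 0, 0, -1, 0, 0, 0, 0, 0, 0, -1, 0, 0, 0, 0, 0, 0, -1, 0, 0, 0, 0, 0, 0, -1]
```

View pics/t11.png

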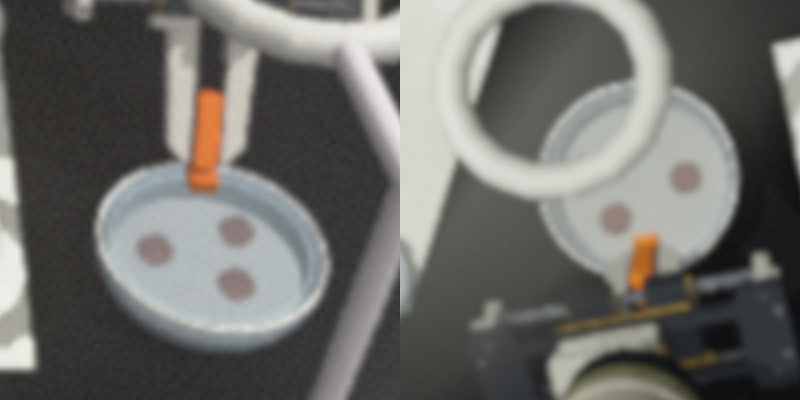

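Emit:
carry_out --motion '[0,0.001,0,0,0,0,-1,0,0,0,0,0,0,-0.6,0,0,0,0,0,0,-0.3,0,0,0,0,0,0,0.2,0,0,0,0,0,0,0.2]'

```text
t: 16.1
tool_pos: [0.5646, 0.1925, 0.0543]
orientation: [0.445, 1.856, -1.768]
force: [0.4, -0.0, 0.0]
opening: 0.0379
```

```bash
python3 tip.py 0; python3 snap.py t12
```

```text
16.1 meas err to tip angle: -0.56 [ 0.0016  0.0025 -0.0018] [ 0.4 -0.   0. ] 0.037924701341838736
0.0 [0. 0. 0.]
[0.001, -0.003, 0.002, 0, 0, -0.6, -1, 0, 0, 0, 0, 0, 0, -1, 0, 0, 0, 0, 0, 0, -1, 0, 0, 0, 0, 0, 0, -1, 0, 0, 0, 0, 0, 0, -1]
```

View pics/t12.png

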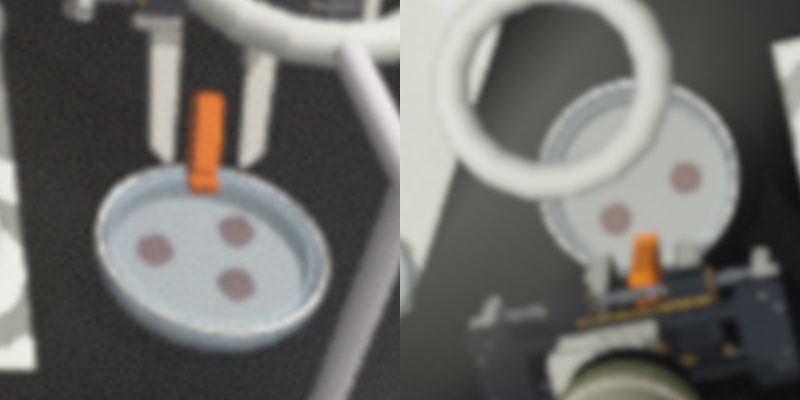

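Emit:
carry_out --motion '[0,-0.008,0,0,0,0,0.2,0,-0.02,0,0,0,0,0.2,0,-0.03,0,0,0,0,0.2,0,-0.04,0,0,0,0,0.2,0,-0.04,0,0,0,0,0.2]'

```text
t: 16.7
tool_pos: [0.4796, 0.1787, 0.1641]
orientation: [0.435, 1.861, -1.777]
force: [0.1, -0.3, 0.2]
opening: 0.0559
```

```bash
cat > fit2.py <<'E'
from h import *
import sys
from scipy.optimize import minimize
t=np.linspace(0,2*np.pi,90); out=[]; im={c:imaging.read_camera(c) for c in C}
mk={}
for c,px in(('top',(171,197)),('scene',(351,214))):
    mk[c],ce,a=comp(hsvmask(im[c],(5,130,90),(20,255,255)),px); print(c,ce.round(2),a)
B={c:cv2.GaussianBlur(m,(0,0),1.2) for c,m in mk.items()}
f=lambda p,cs:sum(((cv2.GaussianBlur(fillhull(c,handle(*p)),(0,0),1.2)-B[c])**2).sum()/B[c].sum() for c in cs)
x0=np.array([.631,.202,.15])
for cs in(['top'],['scene']):
    sx=np.array([x0+np.array(d) for d in([0,0,0],[.01,0,0],[0,.01,0],[0,0,.3])])
    r=minimize(f,x0,args=(cs,),method='Nelder-Mead',options=dict(initial_simplex=sx,xatol=1e-4,fatol=1e-5)); print(cs,r.x.round(4),r.fun)
for c in C:
    S=4;b=cv2.resize(im[c],None,fx=S,fy=S,interpolation=cv2.INTER_CUBIC)
    out.append(b[130*S:230*S,110*S:210*S] if c=='top' else b[180*S:280*S,300*S:400*S])
cv2.imwrite(f'pics/{sys.argv[1]}.png',np.hstack(out))
E
python3 fit2.py t13; python3 tip.py
```

```text
top [170.94 198.41] 122
scene [350.95 214.14] 207
['top'] [0.6299 0.2048 0.1697] 0.04743345122577983
['scene'] [0.6316 0.2011 0.1584] 0.020342273349193557
16.8 meas err to tip angle: -0.73 [-0.0802 -0.0098  0.1165] [0.7 0.7 0.8] 0.05567920971393029
```

View pics/t13.png

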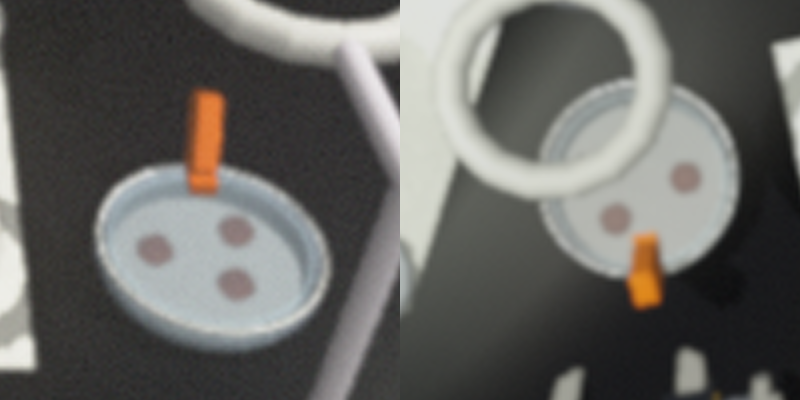

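```bash
cat > go3.py <<'E'
from plan import *
import sys
a=[float(v) for v in sys.argv[1:]]
p,q,s=cur(); y=np.array([0,0,-1.]); z=np.array([0,-1.,0]); Q=R.from_matrix(np.column_stack([np.cross(y,z),y,z]))
print(s['t'],p.round(4),np.array(s['force']).round(1),s['opening'],(q.inv()*Q).as_rotvec(degrees=True).round(1))
w=[(np.array(a[i:i+3]),Q) for i in range(0,len(a),3)]
o,p2,q2=rows(p,q,w,step=.04,op=-1); show(o); print(len(o),p2)
E
python3 go3.py .50 0 .2 .56 -.203 .13
```

```text
16.8 [0.4828 0.1802 0.1726] [0.7 0.7 0.8] 0.05567920971393029 [  2.8   8.4 -35.8]
[-0.002, -0.006, 0.036, 0.6, 1.7, -7.2, -1, -0.002, -0.005, 0.036, 0.5, 1.7, -7.1, -1, -0.002, -0.006, 0.036, 0.6, 1.7, -7.2, -1, -0.003, -0.005, 0.036, 0.6, 1.6, -7.1, -1, -0.003, -0.005, 0.037, 0.5, 1.7, -7.2, -1]
[-0.01, 0.012, 0.034, 0, -0, 0, -1, -0.01, 0.012, 0.034, 0, -0, 0, -1, -0.01, 0.011, 0.034, 0, -0, 0, -1, -0.01, 0.012, 0.034, 0, -0, 0, -1, -0.01, 0.011, 0.033, 0, -0, 0, -1]
[-0.01, 0.012, 0.034, 0, -0, 0, -1, 0, 0, 0, 0, 0, 0, -1, 0, 0, 0, 0, 0, 0, -1, 0, 0, 0, 0, 0, 0, -1, 0, 0, 0, 0, 0, 0, -1]
15 [ 0.56015136 -0.20333614  0.12966173]
```

Emit:
carry_out --motion '[-0.002,-0.006,0.036,0.6,1.7,-7.2,-1,-0.002,-0.005,0.036,0.5,1.7,-7.1,-1,-0.002,-0.006,0.036,0.6,1.7,-7.2,-1,-0.003,-0.005,0.036,0.6,1.6,-7.1,-1,-0.003,-0.005,0.037,0.5,1.7,-7.2,-1]'

```text
t: 17.3
tool_pos: [0.4957, 0.0006, 0.1996]
orientation: [0.031, -2.223, 2.213]
force: [0.2, 0.1, 0.3]
opening: 0.0201
```

```bash
python3 go3.py .56 -.203 .14
```

```text
17.3 [0.4957 0.0006 0.1996] [0.2 0.1 0.3] 0.020071389880415947 [0.3 0.6 1. ]
[-0.011, 0.01, 0.034, 0, 0.1, 0.2, -1, -0.01, 0.01, 0.034, 0.1, 0.1, 0.2, -1, -0.011, 0.01, 0.034, 0, 0.1, 0.1, -1, -0.011, 0.009, 0.034, 0.1, 0.1, 0.2, -1, -0.01, 0.01, 0.034, 0, 0.1, 0.1, -1]
[-0.011, 0.009, 0.034, 0.1, 0.1, 0.2, -1, 0, 0, 0, 0, 0, 0, -1, 0, 0, 0, 0, 0, 0, -1, 0, 0, 0, 0, 0, 0, -1, 0, 0, 0, 0, 0, 0, -1]
10 [ 0.56040456 -0.20281737  0.14034942]
```

Emit:
carry_out --motion '[-0.011,0.01,0.034,0,0.1,0.2,-1,-0.01,0.01,0.034,0.1,0.1,0.2,-1,-0.011,0.01,0.034,0,0.1,0.1,-1,-0.011,0.009,0.034,0.1,0.1,0.2,-1,-0.01,0.01,0.034,0,0.1,0.1,-1]'

```text
t: 17.8
tool_pos: [0.5524, -0.177, 0.1457]
orientation: [0.011, -2.22, 2.213]
force: [0.3, 0.0, -0.4]
opening: 0.0007
```

Emit:
carry_out --motion '[-0.009,0.009,0.025,0,0,0,-1,0,0,0,0,0,0,-1,0,0,0,0,0,0,-1,0,0,0,0,0,0,-1,0,0,0,0,0,0,-1]'

```text
t: 18.3
tool_pos: [0.5593, -0.2049, 0.1317]
orientation: [0.014, -2.219, 2.205]
force: [0.4, 0.8, 1.6]
opening: 0.0007
```

```bash
python3 go3.py .56 -.203 .1; cat > snapc.py <<'E'
from h import *
import sys
out=[]
for c in C:
    a=imaging.read_camera(c);S=4
    b=cv2.resize(a,None,fx=S,fy=S,interpolation=cv2.INTER_CUBIC)
    cr=b[120*S:220*S,280*S:380*S] if c=='top' else b[155*S:255*S,140*S:240*S]
    out.append(cr)
cv2.imwrite(f'pics/{sys.argv[1]}.png',np.hstack(out))
E
python3 snapc.py c1
```

```text
18.3 [ 0.5593 -0.2049  0.1317] [0.4 0.8 1.6] 0.0007054682784872406 [ 0.4 -0.2  0.9]
[-0.001, 0.032, -0.002, 0.4, -0.2, 0.9, -1, 0, 0, 0, 0, 0, 0, -1, 0, 0, 0, 0, 0, 0, -1, 0, 0, 0, 0, 0, 0, -1, 0, 0, 0, 0, 0, 0, -1]
5 [ 0.55978167 -0.20267663  0.09966536]
```

View pics/c1.png

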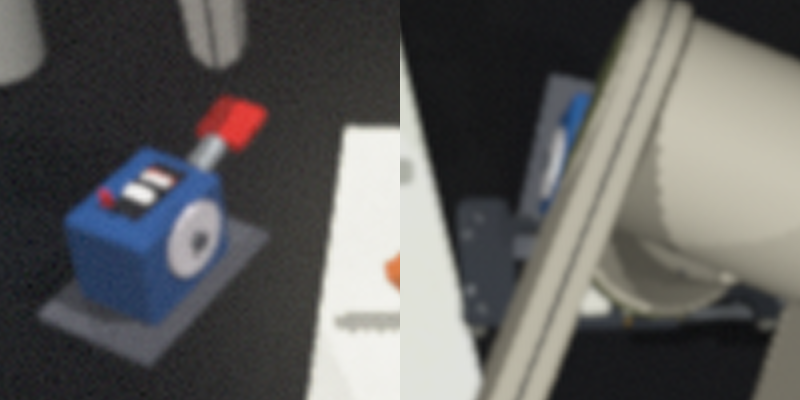

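Emit:
carry_out --motion '[-0.001,0.016,-0.001,0,0,0,-1,0,0.016,0,0,0,0,-1,0,0,0,0,0,0,-1,0,0,0,0,0,0,-1,0,0,0,0,0,0,-1]'

```text
t: 18.9
tool_pos: [0.5597, -0.2015, 0.0967]
orientation: [0.017, -2.22, 2.206]
force: [0.2, 1.5, -0.1]
opening: 0.0002
```

```bash
python3 go3.py .56 -.203 .048; python3 snapc.py c2
```

```text
18.9 [ 0.5597 -0.2015  0.0967] [ 0.2  1.5 -0.1] 0.0002499199225199011 [ 0.4 -0.1  0.9]
[-0.001, 0.024, 0.001, 0.2, -0, 0.5, -1, 0, 0.025, 0.001, 0.2, -0.1, 0.4, -1, 0, 0, 0, 0, 0, 0, -1, 0, 0, 0, 0, 0, 0, -1, 0, 0, 0, 0, 0, 0, -1]
5 [ 0.56014221 -0.20328416  0.04771848]
```

View pics/c2.png

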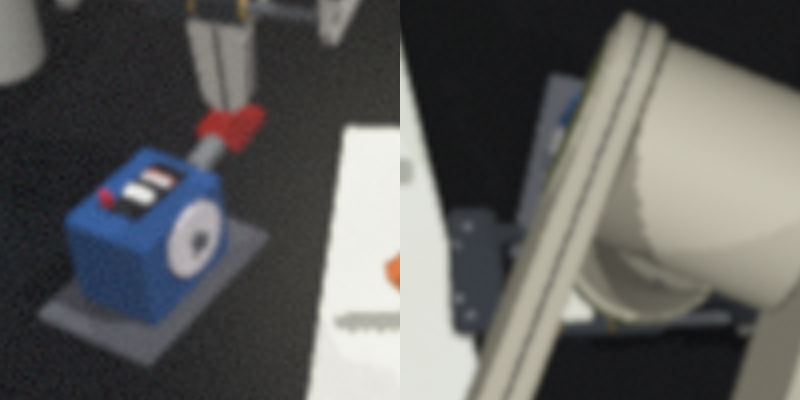

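Emit:
carry_out --motion '[0,0.014,0,0,0,0,-1,0,0.014,0,0,0,0,-1,0,0.012,0,0,0,0,-1,0,0,0,0,0,0,-1,0,0,0,0,0,0,-1]'

```text
t: 19.5
tool_pos: [0.5613, -0.2027, 0.0569]
orientation: [0.01, -2.22, 2.211]
force: [-2.3, 2.0, 7.8]
opening: 0.0004
```

```bash
python3 go3.py .56 -.203 .048
```

```text
19.5 [ 0.5613 -0.2027  0.0569] [-2.3  2.   7.8] 0.00042156821153727005 [ 0.2 -0.1  0.6]
[0.001, 0.009, 0, 0.2, -0.1, 0.6, -1, 0, 0, 0, 0, 0, 0, -1, 0, 0, 0, 0, 0, 0, -1, 0, 0, 0, 0, 0, 0, -1, 0, 0, 0, 0, 0, 0, -1]
5 [ 0.56019578 -0.20261917  0.04789368]
```

Emit:
carry_out --motion '[0,0.006,0,0,0,0,-1,0,0.002,0,0,0,0,-1,0,0.002,0,0,0,0,-1,0,0,0,0,0,0,-1,0,0,0,0,0,0,-1]'

```text
t: 20.0
tool_pos: [0.5617, -0.2028, 0.0537]
orientation: [0.01, -2.22, 2.211]
force: [-3.0, 1.7, 8.7]
opening: 0.0003
```

```bash
python3 go3.py .56 -.203 .048; python3 snapc.py c3
```

```text
20.0 [ 0.5617 -0.2028  0.0537] [-3.   1.7  8.7] 0.0002936851737679882 [ 0.2 -0.1  0.6]
[0.002, 0.006, 0, 0.2, -0.1, 0.6, -1, 0, 0, 0, 0, 0, 0, -1, 0, 0, 0, 0, 0, 0, -1, 0, 0, 0, 0, 0, 0, -1, 0, 0, 0, 0, 0, 0, -1]
5 [ 0.55965464 -0.20274507  0.04774346]
```

View pics/c3.png

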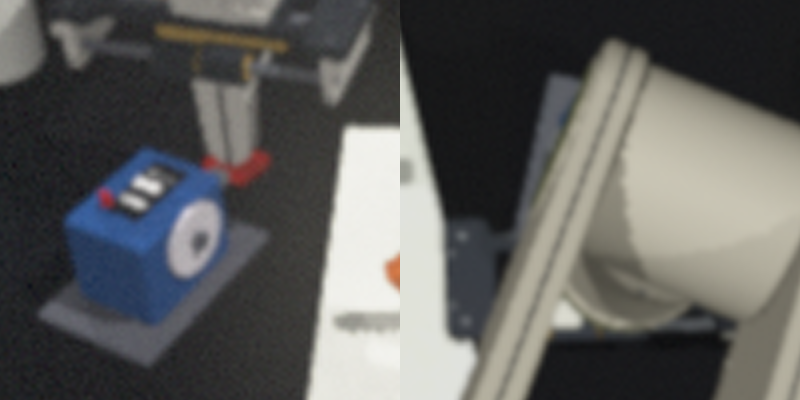

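Emit:
carry_out --motion '[0,0.005,0,0,0,0,-1,0,0.004,0,0,0,0,-1,0,0,0,0,0,0,-1,0,0,0,0,0,0,-1,0,0,0,0,0,0,-1]'

```text
t: 20.6
tool_pos: [0.5617, -0.2028, 0.0544]
orientation: [0.012, -2.22, 2.211]
force: [-2.3, 1.2, 8.3]
opening: 0.0005
```

```bash
python3 go3.py .56 -.203 .048; python3 snapc.py c4
```

```text
20.6 [ 0.5617 -0.2028  0.0544] [-2.3  1.2  8.3] 0.0005370213255661915 [ 0.2 -0.   0.7]
[0.002, 0.006, 0, 0.2, -0, 0.7, -1, 0, 0, 0, 0, 0, 0, -1, 0, 0, 0, 0, 0, 0, -1, 0, 0, 0, 0, 0, 0, -1, 0, 0, 0, 0, 0, 0, -1]
5 [ 0.55959722 -0.2027552   0.0483903 ]
```

View pics/c4.png

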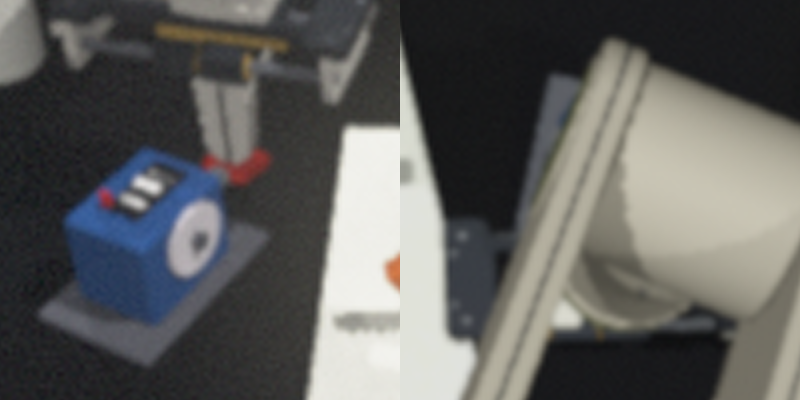

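Emit:
carry_out --motion '[0,0.004,0,0,0,0,-1,0,0.006,0,0,0,0,-1,0,0.006,0,0,0,0,-1,0,0.006,0,0,0,0,-1,0,0.006,0,0,0,0,-1]'

```text
t: 21.2
tool_pos: [0.5624, -0.203, 0.0521]
orientation: [0.016, -2.219, 2.211]
force: [-29.8, 12.5, 57.3]
opening: 0.0008
```

```bash
python3 go3.py .56 -.203 .048; python3 snapc.py c5
```

```text
21.2 [ 0.5624 -0.203   0.0521] [-29.8  12.5  57.3] 0.0007659020502162621 [0.2 0.  0.8]
[0.002, 0.004, -0, 0.2, 0, 0.8, -1, 0, 0, 0, 0, 0, 0, -1, 0, 0, 0, 0, 0, 0, -1, 0, 0, 0, 0, 0, 0, -1, 0, 0, 0, 0, 0, 0, -1]
5 [ 0.5603549  -0.20302408  0.04815298]
```

View pics/c5.png

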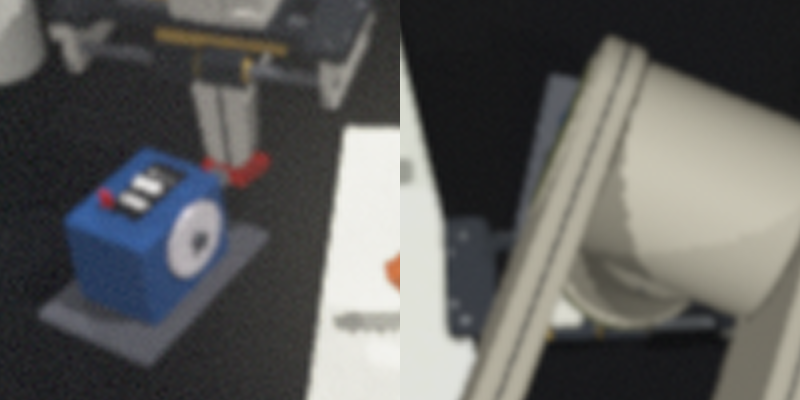

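Emit:
carry_out --motion '[0,-0.006,0,0,0,0,-1,0,-0.015,0,0,0,0,-1,0,-0.015,0,0,0,0,-1,0,-0.014,0,0,0,0,-1,0,0,0,0,0,0,-1]'

```text
t: 21.8
tool_pos: [0.5636, -0.2036, 0.1059]
orientation: [0.013, -2.219, 2.213]
force: [1.0, -0.2, 0.3]
opening: 0.0002
```

```bash
python3 go3.py .56 -.203 .048; python3 snapc.py c6
```

```text
21.8 [ 0.5636 -0.2036  0.1059] [ 1.  -0.2  0.3] 0.00017035171456317177 [0.1 0.  0.7]
[0.001, 0.029, -0, 0.1, 0, 0.3, -1, 0.002, 0.029, -0.001, 0, 0, 0.4, -1, 0, 0, 0, 0, 0, 0, -1, 0, 0, 0, 0, 0, 0, -1, 0, 0, 0, 0, 0, 0, -1]
5 [ 0.56008312 -0.20251998  0.04791692]
```

View pics/c6.png

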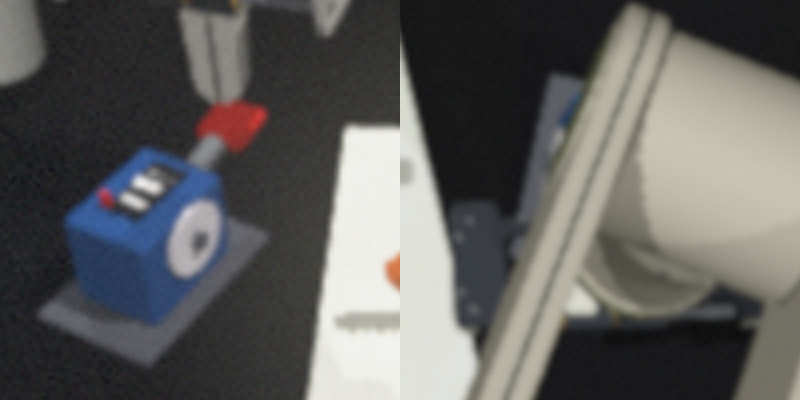

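Emit:
carry_out --motion '[0.003,0.012,0,0,0,0,-1,0,0.014,0,0,0,0,-1,0,0.014,0,0,0,0,-1,0,0.004,0,0,0,0,-1,0,0.004,0,0,0,0,-1]'

```text
t: 22.4
tool_pos: [0.5582, -0.203, 0.0513]
orientation: [0.016, -2.219, 2.21]
force: [-21.6, 9.7, 65.3]
opening: 0.0004
```

Emit:
carry_out --motion '[0,0.005,0,0,0,0,-1,0,0.005,0,0,0,0,-1,0,0.005,0,0,0,0,-1,0,0.005,0,0,0,0,-1,0,0.005,0,0,0,0,-1]'

```text
t: 22.9
tool_pos: [0.5585, -0.203, 0.0514]
orientation: [0.022, -2.218, 2.21]
force: [-26.7, 12.3, 57.4]
opening: 0.0003
```

```bash
python3 snapc.py c7
```

```text
(no output)
```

View pics/c7.png

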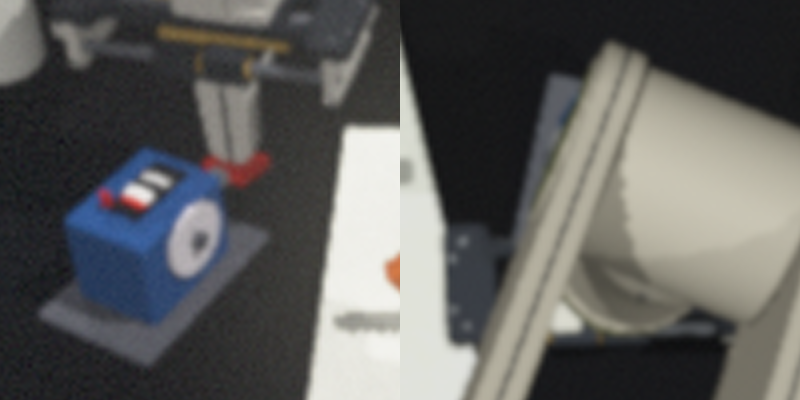

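Bottomed out again: the pad is down and the drum shows a new stripe pattern around (140,195). I'll release, then make stroke 3.

Emit:
carry_out --motion '[0,-0.006,0,0,0,0,-1,0,-0.015,0,0,0,0,-1,0,-0.015,0,0,0,0,-1,0,-0.014,0,0,0,0,-1,0,0,0,0,0,0,-1]'

```text
t: 23.5
tool_pos: [0.5577, -0.2026, 0.1007]
orientation: [0.025, -2.218, 2.206]
force: [0.0, -0.6, 0.4]
opening: 0.0005
```

```bash
python3 go3.py .56 -.203 .1; python3 snapc.py c8
```

```text
23.5 [ 0.5577 -0.2026  0.1007] [ 0.  -0.6  0.4] 0.00047636162433003506 [0.3 0.1 1.2]
[-0.002, 0.001, 0, 0.3, 0.1, 1.2, -1, 0, 0, 0, 0, 0, 0, -1, 0, 0, 0, 0, 0, 0, -1, 0, 0, 0, 0, 0, 0, -1, 0, 0, 0, 0, 0, 0, -1]
5 [ 0.55970396 -0.20262308  0.09968958]
```

View pics/c8.png

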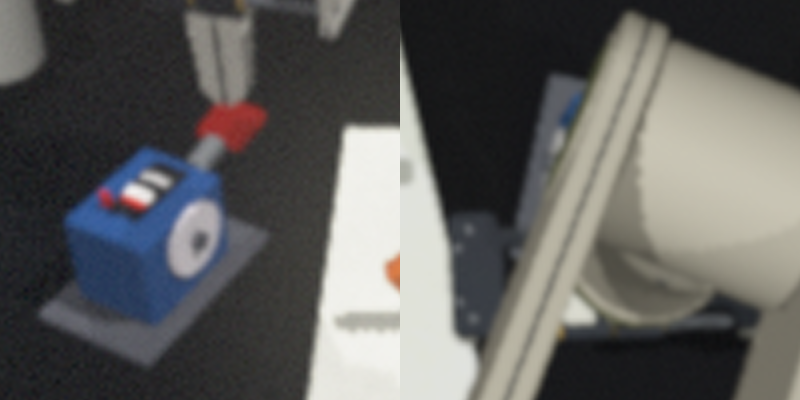

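Emit:
carry_out --motion '[0,0.012,0,0,0,0,-1,0,0.014,0,0,0,0,-1,0,0.012,0,0,0,0,-1,0,0.004,0,0,0,0,-1,0,0.004,0,0,0,0,-1]'

```text
t: 24.1
tool_pos: [0.5558, -0.2021, 0.0506]
orientation: [0.028, -2.217, 2.204]
force: [-27.8, 12.6, 75.2]
opening: 0.0006
```

Emit:
carry_out --motion '[0,0.005,0,0,0,0,-1,0,0.005,0,0,0,0,-1,0,0.005,0,0,0,0,-1,0,0.005,0,0,0,0,-1,0,0.005,0,0,0,0,-1]'

```text
t: 24.6
tool_pos: [0.5559, -0.2021, 0.0508]
orientation: [0.034, -2.216, 2.204]
force: [-25.4, 10.8, 56.7]
opening: 0.0005
```

Emit:
carry_out --motion '[0,-0.006,0,0,0,0,-1,0,-0.015,0,0,0,0,-1,0,-0.015,0,0,0,0,-1,0,-0.015,0,0,0,0,-1,0,-0.02,0,0,0,0,-1]'

```text
t: 25.1
tool_pos: [0.554, -0.2008, 0.1185]
orientation: [0.044, -2.216, 2.195]
force: [0.0, 0.6, 0.2]
opening: 0.0002
```

```bash
python3 snapc.py c9
```

```text
(no output)
```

View pics/c9.png

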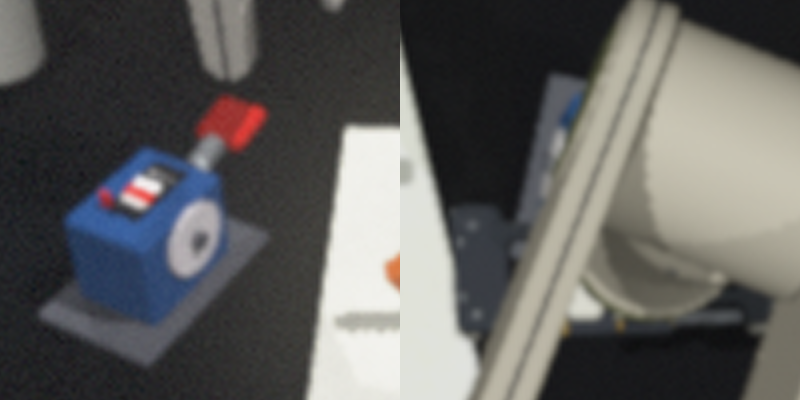

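Emit:
carry_out --motion '[0,-0.03,0,0,0,0,-1,0,-0.04,0,0,0,0,-1,0.03,-0.02,0,0,0,0,-1,0.02,0,0,0,0,0,-1,0,0,0,0,0,0,-1]'

```text
t: 25.7
tool_pos: [0.5052, -0.2013, 0.2089]
orientation: [0.05, -2.216, 2.191]
force: [0.7, 0.1, -0.4]
opening: 0.0004
```

Emit:
carry_out --motion '[0,0,0,0,0,0,-1,0,0,0,0,0,0,-1,0,0,0,0,0,0,-1,0,0,0,0,0,0,-1,0,0,0,0,0,0,-1]'

```text
t: 26.2
tool_pos: [0.5055, -0.2002, 0.2042]
orientation: [0.055, -2.217, 2.185]
force: [-0.8, -0.6, 0.6]
opening: 0.0005
```

```bash
python3 fit2.py f1; python3 - <<'E'
from h import *
a=[imaging.read_camera(c) for c in C]
cv2.imwrite('pics/f2.png',cv2.resize(np.hstack(a),(800,300)))
cv2.imwrite('pics/f3.png',cv2.resize(a[0],(768,576)))
E
```

```text
top [170.91 198.41] 121
scene [350.91 214.08] 209
['top'] [0.6299 0.2048 0.1697] 0.04998707069281078
['scene'] [0.6326 0.1975 0.1007] 0.019140683165430918
```

View pics/f1.png

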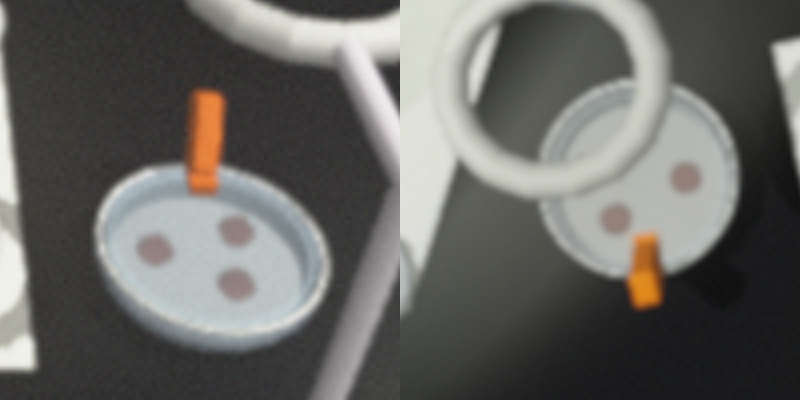

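View pics/f3.png

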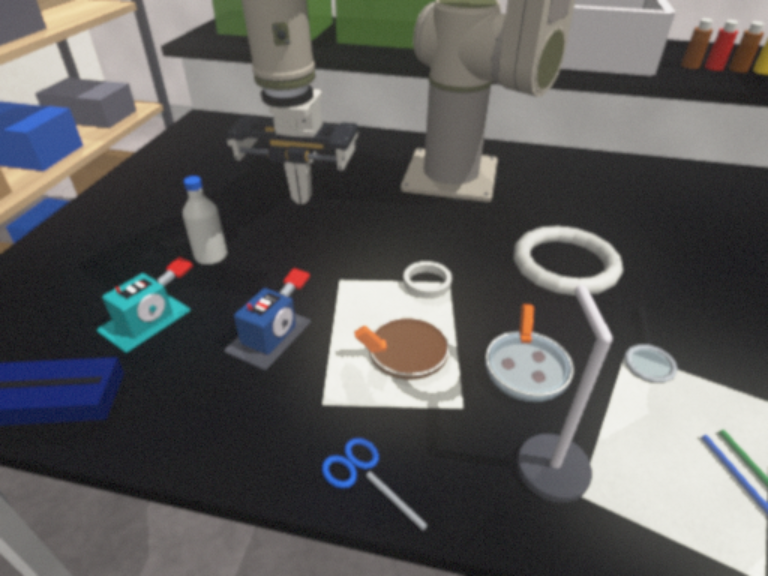

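The lid is seated with its handle centroids unchanged, the lever is up, and the bystanders are where they were. I'm handing the job in.

```bash
python3 -c "
from plant import robot
print(robot.close_job())"
```

```text
the job is handed in; nothing more can be done
None
```

The job is handed in after about 26 s. By my own checks the lid was aired and set back, and the counter was pressed exactly three times; the robot gave no verdict.

- **Lid:** I gripped the orange handle and tipped that edge up about 12.8°, roughly 27 mm. It stayed there for over a second with the far edge down, then I set it back and let go. Turning while shifting tracked poorly on the way down. For a few seconds the whole lid was off the rim by about 10 mm (the limit for the far edge is 25 mm), until I recentred it with plain shifts and lowered it.
- **Counter:** each of the three strokes was pressed to the stop, with 57–75 N at the wrist there (limit 120 N). In the pictures after each stroke the lever was back up and the drum stripes had moved one step, three in all. I could not read the drum angle directly.
- **Last checks:**
  - The handle's position in both camera pictures was within about 0.15 pixel of the start. The final fit from the scene camera alone gave y and turn values about 4 mm and 0.06 rad off the earlier ones. I put that down to a weak fit, since the picture itself was unchanged.
  - By eye, the dish and the bystanders stood where they were, and the gripper was clear of everything.

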